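# Pack a case pan from the stack and tidy the hand tools

## Robot

A 6-joint arm with a two-finger parallel gripper is mounted at the origin on a cart in front of the work surface, level with it; the furniture and walls round the work are solid. World frame = base frame: x ahead of the robot, y to its left, z up, the work surface at z = 0. Lengths are in m, angles in rad, forces in N, time in s.
With the tool pointing down it reaches from about 0.35 to 0.975 m from the base axis. Payload 4.9 kg.
Tool frame: the origin (TCP) lies between the finger pads; the fingertips stand 22 mm ahead of it and the grasp point (between the pads) lies 3 mm ahead of it; z points along the fingers, y is the line along which they close (so a half turn about z gives the same grasp; the last joint's range is limited). The gripper opens to 85 mm and grips with 20 to 120 N. Pads are 22 mm wide; open, the fingers measure 114 mm over their backs; the gripper's body (76 mm by 85 mm) begins 54 mm behind the grasp point. The pads swing forward as they close: fully open they stand 13 mm farther back than shut.
Start: joints at [-1.255, 0.053, 1.613, -0, 1.476, -0.119], TCP at [0.263, -0.567, 0.253] pointing down, gripper open.
Joint ranges: [-3.01, 3.01], [-1.01, 2.22], [0.06, 2.58], [-1.02, 4.17], [0.09, 2.62], [-3.14, 3.14]. Speed limits (rad/s): [2.57, 2.57, 3.14, 3.14, 3.14, 3.14].

## Interface

Orientations are given as a unit quaternion [w, x, y, z].
In Python, from plant import state, grab_frame, get_calibration, job_done, recognise, regions_of gives the robot as it stands.
- The arm moves only by the tool apply_moves, never from a script. Its argument "targets" is a list of rows, each an object with "translation": the shift along the tool's x, y, z normalised to -1 to 1, where 1 is 100 mm, a list of three; "twist": the turn about the tool's z normalised to -1 to 1, where 1 is 0.1 rad; "hand": the opening, from 0 (shut) to 1 (fully open). A call has 1 to 8 rows; each row shifts and turns the commanded pose from where the row before left it, along the tool's axes as they then stand; what a row does not reach is not made up. A row lasts 1/10 s, in which the tool goes at most 50 mm and 8.59 degrees, less where a joint would pass 70% of its speed; a pose out of reach is approached as far as the arm can. A call with a number of a shift or a turn outside -1 to 1 is refused whole. A call with a gripper value outside its range is refused whole. The fingers move at their own pace and stop on an object; the grip force is fixed at half the most. Time passes only in rows, so rows that do not move let the fingers close. It gives the time, the measured TCP pose, the force, the opening and the grip force at its end, in the units of the state.
- state(): the state, without advancing time (a new reading comes with each control period).
- grab_frame(name): name is "scene" or "top"; returns the picture (420x560x3 uint8, red, green, blue); there is no depth.
- get_calibration(name): a dict with "camera_matrix" (3x3 intrinsics, pixels), "D" ([k1, k2, p1, p2, k3] as OpenCV has them; the pictures are not rectified), "pose" (4x4, takes a point from camera to world coordinates). Camera axes: x right, y up, looking along -z (the intrinsics and any distortion apply to the point x, -y, -z); pixel columns grow to the right and rows downward; lengths in m; the calibration is good to about 2 mm. A picture is of the moment at which its call begins. get_calibration takes no time and is no camera call.
- job_done(): hands the job in; it is judged then, once.
Trained networks look in the newest picture that a camera, given by its name, has taken for a name from the list of things; names that differ only in an ending like _2 or _b are one class to them, and where a whole thing is asked for, a point or a joint stands for the part that bears it (a point fixed in the world has none). Each returns a list of dicts, best first, with "score" (0 to 1); they miss things now and then, are a little off and sometimes report something else, mostly with a low value. They report only what shows in the picture. A call takes as long as a camera call. They do not tell look-alikes from the thing itself.
- recognise(camera, query): "point" ([x, y, z] in m, in world coordinates, good to about 4 mm: the middle of the surface that is visible of it).
- regions_of(camera, query): "pixels" (420x560 bool, what is visible of it).
The state is a dict: "time": time; "joint_pos": joint angles; "joint_vel": joint speeds; "joint_efforts": joint torques, N m; "tool_pos": TCP position; "tool_rot": TCP orientation; "contact_force": force on the tool from outside, world axes, zero at the start; "ft_torque": the same for the moment, N m; "gripper_width": opening from 0.0 (shut) to 1.0 (fully open); "grasp_force": force on a finger pad.
Only numpy, scipy, OpenCV 4.12 (cv2) and the standard library are available. Lean on these libraries where they do the work, as an engineer would, in place of code of your own. Each camera call takes 0.05 s, during which the arm holds its last target. There are 200 camera calls.

## Task

Two grey work pans are stacked at the right: take the upper one off the stack and set it down empty, squarely in the right-hand one of the two black tape frames on the mat, and there stand every plaster arch model and the dropper bottle (whichever of them are lying about to the left of the stack) in it, all upright on its floor. Then slide the loaded pan sideways, without lifting it, squarely into the left-hand frame. Lay the flat brush and the marker flat in the other pan, which stays where it is.

Things in the scene. Friction and masses are not known exactly. Their poses are not given: they have to be found in the camera images.
- top_pan_center (a point): Centre (24 mm above the underside) of the upper of two equal grey pans, 170 mm long (x), 120 wide (y), 48 high, 0.13 to 0.25 kg. Walls 4 mm thick, upright, from 8 to 48 mm above the underside; inner floor 11 mm up. The lowest 8 mm is a narrower foot, 150 x 100 mm, loose by 6 mm in the rim of the pan below; stacked, it stands 40 mm higher than that pan. Pinch a wall to lift it.
- lower_pan_center (a point): The lower pan of the stack, standing on the mat, same shape and size; this point is its centre, 24 mm above its underside; x long, y across.
- model_a_center (a point): Cream plaster arch model of teeth (sometimes absent), 55 mm (x) by 58 mm (y) by 24 mm high with its teeth; solid base 14 mm high; this point is the centre of the base, 7 mm above its underside; z up. Grip the base low down across its y, where it is about 52 mm wide at the centre.
- model_b_center (a point): Second cream plaster arch model (sometimes absent), same size and point as the first.
- dropper_center (a point): Small dropper bottle, white cap (sometimes absent), 28 mm wide, 78 mm tall, standing; body up to 46 mm; this point is on its axis 23 mm above its underside; z up. Grip the body, 26 to 28 mm wide, with the fingers closing along its x or y.
- brush_center (a point): Flat bristle brush lying on the mat, 125 mm long along its y, 26 mm wide at the bristles, 10 mm thick; this point is the middle of its length, 5 mm above its underside. The handle, 8 mm wide, runs from y = -11 to +59 mm, the bristle end from -14 to -62 mm.
- marker_center (a point): Felt marker lying on the mat, 135 mm long along its y, 8 to 13 mm across; this point is its middle, 6 mm above its underside.
- right_frame (a point): Centre, at mat level, of the right-hand tape frame: flat black tape outline on the mat, 200 mm long (x) by 140 mm wide (y) outside, tape 9 mm wide, no thickness to speak of. A pan set squarely in it has its long side along this x and its centre over this point.
- left_frame (a point): Centre of the left-hand tape frame, same size and direction, 145 mm to the left (+y of the frames) of the right-hand one.
Not all that is in view belongs to the job. Leave any orange or yellow look-alike of the part that bears model_b_center alone.

How it is judged:
By the outcome, as a careful person would: the job done as asked, in the order asked, and still so for the second after the job is handed in, with the robot touching nothing.
Of model_a, model_b, dropper only 2 to 3 are there at a start; the rules pass over those that are not, and their reading is None.
At some moment in a run one of model_a, model_b, brush, marker may be knocked a few centimetres aside while the robot is not near it.
It also fails if it takes over 210 s, if anything falls off the work surface, if the arm or the gripper's body presses on something with over 40 N, if the wrist force passes 120 N, or if a joint passes its speed limit or range.

## Working session

There is one attempt and no reset: what is moved stays moved. The work goes in short steps, Python scripts to look and compute and a tool call to move; the robot and the scene stay as the last step left them, time stands still between calls to the robot, and variables do not carry over. Pictures are saved under pics/ and viewed, at most 14 in all, crops included, and the job is handed in when it is done.

Besides the shell and the picture viewer there is one more tool, called after "Request:" as name(argument=value, ...) on one line, values as JSON. apply_moves: Moves the arm, as the interface text tells. Its arguments: {"type":"object","properties":{"targets":{"type":"array"}},"required":["targets"]}

```bash
ls; mkdir -p pics; python3 - <<'E'
from plant import *
import cv2,numpy as np
for n in("top","scene"):
    f=grab_frame(n);cv2.imwrite(f"pics/{n}0.png",f[:,:,::-1])
    c=get_calibration(n);print(n,np.round(c['camera_matrix'],1).tolist(),np.round(c['D'],4),np.round(c['pose'],3).tolist())
    for q in["top_pan_center","lower_pan_center","model_a_center","dropper_center","brush_center","marker_center","right_frame","left_frame"]:
        try:
            for r in recognise(n,q)[:5]:print(q,round(r['score'],2),np.round(r['point'],3))
        except Exception as e:print(q,e)
print(state())
E
```

```text
pics
top [[514.7, 0.0, 286.8], [0.0, 514.7, 207.7], [0.0, 0.0, 1.0]] [-0.0564  0.      0.      0.      0.    ] [[0.01, 0.999, -0.05, 0.411], [-1.0, 0.009, -0.006, -0.097], [-0.005, 0.051, 0.999, 1.343], [0.0, 0.0, 0.0, 1.0]]
top_pan_center 0.84 [ 0.47  -0.481  0.046]
lower_pan_center 0.54 [ 0.454 -0.415  0.027]
model_a_center 0.87 [ 0.524 -0.105  0.018]
dropper_center 0.68 [0.558 0.017 0.048]
dropper_center 0.59 [ 0.47  -0.475  0.047]
brush_center 0.57 [ 0.367 -0.26   0.006]
marker_center 0.8 [ 0.358 -0.198  0.011]
right_frame 0.84 [ 0.567 -0.16   0.002]
left_frame 0.86 [ 0.564 -0.161  0.004]
scene [[429.3, 0.0, 279.9], [0.0, 429.3, 207.9], [0.0, 0.0, 1.0]] [-0.1148  0.      0.      0.      0.    ] [[-0.854, 0.425, -0.301, 0.148], [-0.52, -0.675, 0.523, 0.498], [0.019, 0.604, 0.797, 0.96], [0.0, 0.0, 0.0, 1.0]]
top_pan_center 0.62 [ 0.47  -0.48   0.057]
lower_pan_center 0.85 [ 0.447 -0.408  0.029]
model_a_center 0.47 [ 0.542 -0.1    0.019]
dropper_center 0.42 [0.552 0.028 0.041]
brush_center 0.69 [ 0.375 -0.256  0.009]
marker_center 0.41 [ 0.354 -0.224  0.01 ]
right_frame 0.77 [ 0.59  -0.176 -0.   ]
right_frame 0.26 [ 0.612 -0.087  0.02 ]
{'time': 0.9, 'joint_pos': array([-1.25501825e+00,  5.26803671e-02,  1.61287915e+00,  1.56241039e-05,
        1.47598790e+00, -1.19005474e-01]), 'joint_vel': array([ 3.11170773e-04, -1.07477994e-03,  7.05594549e-05, -7.19143942e-04,
       -3.02471324e-04,  6.64019833e-04]), 'joint_efforts': array([ 1.34256927e-03, -3.93681014e+01, -3.70466816e+01,  2.72827759e-05,
        3.10229543e-04,  4.64458935e-06]), 'tool_pos': array([ 0.2632576 , -0.56684378,  0.25332823]), 'tool_rot': array([2.17441053e-05, 9.76463480e-01, 2.15682804e-01, 9.96102937e-06]), 'contact_force': array([-0.06577405, -0.55818948, -0.10046341]), 'ft_torque': array([ 0.02617618, -0.02847846, -0.00731392]), 'grasp_force': 0.0, 'gripper_width': 1.0004852530242219}
```

View pics/top0.png

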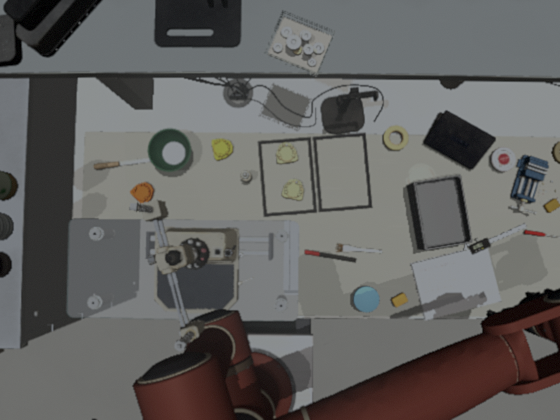

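View pics/scene0.png

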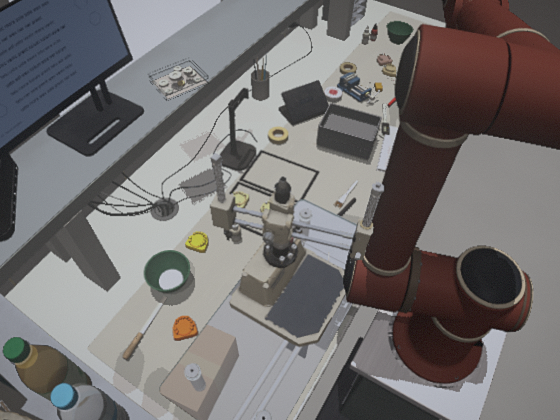

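The top view shows:
- The frames are at about (287,177) on the left and (342,173) on the right.
- Two cream models, at (287,154) and (292,190), sit inside the left frame.
- The dropper is at (246,177) and the stacked pans at (438,213).
- The brush is at (358,249) and the marker at (330,257).
- The yellow (222,150) and orange (141,190) arches are look-alikes, so I'll leave them.

Next I'll rectify the mat plane to confirm these enlarged and measure them.

```bash
cat > h.py <<'E'
from plant import *
import cv2,numpy as np
np.set_printoptions(suppress=True,precision=4)
def proj(n,P):
    c=get_calibration(n);T=np.linalg.inv(c['pose']);P=np.atleast_2d(P).astype(float)
    q=P@T[:3,:3].T+T[:3,3];q=q*[1,-1,-1]
    return cv2.projectPoints(q.reshape(-1,1,3),np.zeros(3),np.zeros(3),np.array(c['camera_matrix']),np.array(c['D'],float))[0].reshape(-1,2)
def ortho(img,z=0,x0=.30,x1=.72,y0=-.58,y1=.12,s=1000,n="top"):
    # column grows with -y, row grows with -x ; px = mm
    W,H=int((y1-y0)*s),int((x1-x0)*s);v,u=np.mgrid[:H,:W]
    P=np.stack([x1-v/s,y1-u/s,np.full(v.shape,z)],-1).reshape(-1,3)
    m=proj(n,P).reshape(H,W,2).astype(np.float32)
    return cv2.remap(img,m[...,0],m[...,1],cv2.INTER_LINEAR)
def unproj(n,uv,z):
    c=get_calibration(n);p=cv2.undistortPoints(np.array(uv,float).reshape(-1,1,2),np.array(c['camera_matrix']),np.array(c['D'],float)).reshape(-1,2)
    T=np.array(c['pose']);d=np.c_[p[:,0],-p[:,1],-np.ones(len(p))]@T[:3,:3].T
    return T[:3,3]+d*((z-T[2,3])/d[:,2])[:,None]
def mask(n,q,k=0):
    r=regions_of(n,q);return r
def rect(n,px,z):
    cs=max(cv2.findContours(px.astype(np.uint8),0,1)[0],key=cv2.contourArea).reshape(-1,2)
    w=unproj(n,cs,z)[:,:2]*1000
    return cv2.minAreaRect(w.astype(np.float32))
E
python3 - <<'E'
from h import *
f=grab_frame("top")[:,:,::-1]
cv2.imwrite("pics/o0.png",ortho(f))
for q,z in[("top_pan_center",.088),("lower_pan_center",.048),("model_a_center",.014),("dropper_center",.046),("brush_center",.008),("marker_center",.01)]:
    for r in regions_of("top",q)[:4]:
        print(q,round(r['score'],2),r['pixels'].sum(),rect("top",r['pixels'],z),np.round(np.argwhere(r['pixels']).mean(0)))
E
```

```text
top_pan_center 0.65 3606 ((468.1680603027344, -467.85107421875), (171.45901489257812, 130.80580139160156), 9.38377857208252) [212. 441.]
lower_pan_center 0.52 219 ((457.82550048828125, -409.0526428222656), (161.54562377929688, 9.001300811767578), 9.678939819335938) [216. 413.]
model_a_center 0.91 384 ((527.3272705078125, -107.31639099121094), (57.77344512939453, 52.934410095214844), 76.46471405029297) [190. 293.]
dropper_center 0.42 99 ((555.6701049804688, 14.829757690429688), (28.84947967529297, 23.29277992248535), 45.57051086425781) [176. 246.]
brush_center 0.68 230 ((376.0836486816406, -277.60662841796875), (20.662248611450195, 114.04289245605469), 0.47827279567718506) [249. 355.]
marker_center 0.68 246 ((356.1584777832031, -202.447265625), (132.0342559814453, 12.694530487060547), 80.6583023071289) [256. 330.]
marker_center 0.57 3565 ((471.521240234375, -490.4999694824219), (181.8848419189453, 137.49166870117188), 9.573465347290039) [212. 441.]
```

View pics/o0.png

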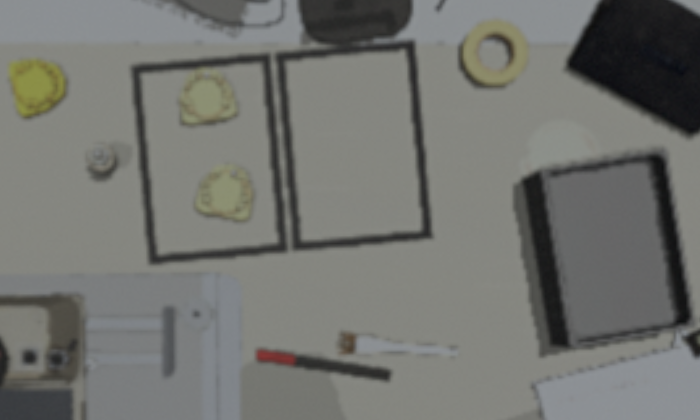

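The mat view gives the right frame centre at about px (353,146), or (0.574, -0.233), and the left at (210,158), or (0.562, -0.090), both yawed about 0.09. The cream arches at (207,97) and (226,193) are the models. The yellow arch at (37,86) is a look-alike. Now one enlarged crop for the models and one for the pan rim.

```bash
python3 - <<'E'
from h import *
f=cv2.imread("pics/top0.png")
a=ortho(f,.012,.52,.68,-.16,.12,1428)  # 400x228
b=ortho(f,.088,.36,.58,-.58,-.38,1500)
im=np.zeros((330,800,3),np.uint8);im[:a.shape[0],:a.shape[1]]=a;im[:b.shape[0],420:420+b.shape[1]]=b
cv2.imwrite("pics/c1.png",np.clip(im*1.5,0,255).astype(np.uint8))
g=cv2.cvtColor(ortho(f),cv2.COLOR_BGR2GRAY);m=((g<85)*255).astype(np.uint8)[50:275,120:440]
m[:0]=0
n,l,s,c=cv2.connectedComponentsWithStats(m)
for i in range(1,n):
    if s[i,4]>1500:
        r=cv2.minAreaRect(np.argwhere(l==i)[:,::-1].astype(np.float32));print(s[i],.72-(r[0][1]+50)/1000,.12-(r[0][0]+120)/1000,r)
E
```

```text
[ 156    0  156  200 4328] 0.5746352386474609 -0.2334877014160156 ((233.48770141601562, 95.36476135253906), (199.08811950683594, 139.425048828125), 84.80557250976562)
[  12    4  155  210 4669] 0.5615354461669921 -0.08905058288574219 ((89.05058288574219, 108.46455383300781), (200.27163696289062, 139.26943969726562), 84.72611236572266)
```

View pics/c1.png

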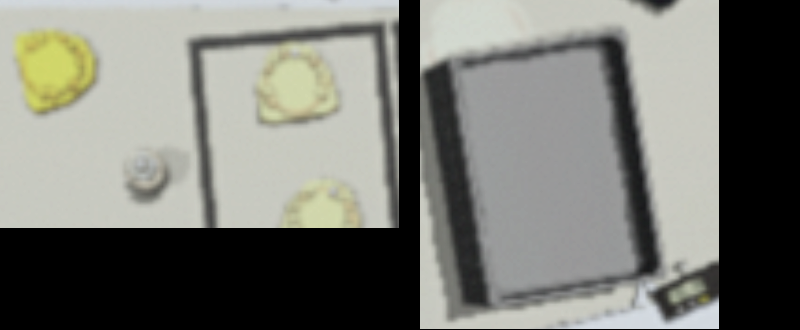

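```bash
python3 - <<'E'
from h import *
f=cv2.imread("pics/top0.png");g=cv2.cvtColor(f,cv2.COLOR_BGR2GRAY)
def loc(a,b,yaw,z=.088,c=(.468,-.475)):
    A,B=np.meshgrid(a,b,indexing='ij');C,S=np.cos(yaw),np.sin(yaw)
    P=np.stack([c[0]+C*A-S*B,c[1]+S*A+C*B,np.full(A.shape,z)],-1).reshape(-1,3)
    m=proj("top",P).reshape(*A.shape,2).astype(np.float32)
    return cv2.remap(g,m[...,0],m[...,1],cv2.INTER_LINEAR).astype(float)
for yaw in np.arange(.12,.2,.01):
    p=loc(np.arange(-.06,.06,.002),np.arange(-.09,.09,.001),yaw).mean(0);d=np.diff(p)
    q=loc(np.arange(-.11,.11,.001),np.arange(-.04,.04,.002),yaw).mean(1);e=np.diff(q)
    print(round(yaw,2),[(i-90,int(d[i]*10)) for i in np.argsort(-abs(d))[:7]],[(i-110,int(e[i]*10)) for i in np.argsort(-abs(e))[:7]])
yaw=.16
print(np.round(loc(np.arange(-.06,.06,.002),np.arange(-.09,.09,.002),yaw).mean(0)))
print(np.round(loc(np.arange(-.11,.11,.002),np.arange(-.04,.04,.002),yaw).mean(1)))
# models + dropper masks
for q,z in(("model_a_center",.02),):
    for cam in("top","scene"):
        for r in recognise(cam,q): print(cam,r['score'],r['point'])
hsv=cv2.cvtColor(ortho(f,.012),cv2.COLOR_BGR2HSV);m=((hsv[...,1]>65)*255).astype(np.uint8)[50:240,150:275]
n,l,s,c=cv2.connectedComponentsWithStats(m)
for i in range(1,n):
    if s[i,4]>300: print(s[i],cv2.minAreaRect(np.argwhere(l==i)[:,::-1].astype(np.float32)),.67-c[i][1]/1e3,-.03-c[i][0]/1e3)
E
```

```text
0.12 [(np.int64(-54), -145), (np.int64(-55), -139), (np.int64(-53), -134), (np.int64(-56), -125), (np.int64(-52), -113), (np.int64(63), -107), (np.int64(62), -104)] [(np.int64(83), 106), (np.int64(82), 103), (np.int64(-88), -95), (np.int64(84), 95), (np.int64(76), -91), (np.int64(77), -85), (np.int64(-89), -85)]
0.13 [(np.int64(-54), -155), (np.int64(-53), -147), (np.int64(-55), -145), (np.int64(-56), -126), (np.int64(-52), -118), (np.int64(63), -116), (np.int64(62), -113)] [(np.int64(82), 108), (np.int64(83), 108), (np.int64(-88), -99), (np.int64(76), -95), (np.int64(84), 94), (np.int64(77), -91), (np.int64(-81), -89)]
0.14 [(np.int64(-54), -164), (np.int64(-53), -156), (np.int64(-55), -150), (np.int64(-56), -123), (np.int64(-52), -123), (np.int64(63), -121), (np.int64(62), -118)] [(np.int64(82), 110), (np.int64(83), 110), (np.int64(-88), -102), (np.int64(76), -99), (np.int64(-81), -98), (np.int64(77), -93), (np.int64(81), 92)]
0.15 [(np.int64(-54), -170), (np.int64(-53), -160), (np.int64(-55), -156), (np.int64(-52), -129), (np.int64(63), -129), (np.int64(62), -120), (np.int64(-56),
[... 2135 characters left out ...]
6.  51.  32.  27.  28.  28.  27.  27.
  31.  46.  66.  78.  81.  79.]
[143. 142. 138. 132. 127. 126. 129. 131. 132. 133. 131. 118.  98.  88.
  85.  64.  62.  79.  93.  99. 101. 101. 101. 100. 100. 100. 100. 100.
 100.  99.  99. 100. 100. 100. 100.  99.  99. 100. 100. 100. 100. 100.
 100. 101. 101. 100. 100. 100. 100. 101. 101. 100. 100. 100. 100. 100.
 100. 100. 100. 100. 100. 100. 100.  99.  99.  99.  99. 100. 100. 100.
 100. 101. 101. 101. 101. 101. 100. 101. 101. 100. 100. 100. 100. 100.
 100. 100. 100. 100. 100. 100. 100. 100.  94.  80.  60.  53.  68.  90.
 106. 119. 128. 135. 137. 137. 136. 136. 136. 136. 136. 136.]
top 0.63 [0.5265, -0.1058, 0.0183]
scene 0.47 [0.5419, -0.1003, 0.0192]
```

```bash
cat >> h.py <<'E'
def go(x=None,y=None,z=None,yaw=None,s=None):
    s=s or state();p=np.array(s['tool_pos']);w,a,b,c=s['tool_rot'];cy=2*np.arctan2(b,a)
    t=np.array([p[0] if x is None else x,p[1] if y is None else y,p[2] if z is None else z]);ty=cy if yaw is None else yaw
    d=t-p;C,S=np.cos(ty),np.sin(ty);tw=(cy-ty+np.pi/2)%np.pi-np.pi/2
    ty=cy-tw;C,S=np.cos(ty),np.sin(ty)
    print('cur',p.round(4),'yaw',round(cy,4),'j6',s['joint_pos'][5].round(2),'| twist first',round(tw*10,3),'units; then units x,y,z',np.round([10*(C*d[0]+S*d[1]),10*(S*d[0]-C*d[1]),-10*d[2]],3))
E
python3 -c "
from h import *
go(.4745,-.528,.082,.165)"
```

```text
cur [ 0.2633 -0.5668  0.2533] yaw 0.4348 j6 -0.12 | twist first 2.698 units; then units x,y,z [ 2.147 -0.036  1.713]
```

Request:
apply_moves(targets=[{"translation":[0,0,0],"twist":0.9,"hand":0.5},{"translation":[0,0,0],"twist":0.9,"hand":0.5},{"translation":[0,0,0],"twist":0.9,"hand":0.5},{"translation":[0.43,-0.01,0],"twist":0,"hand":0.5},{"translation":[0.43,-0.01,0],"twist":0,"hand":0.5},{"translation":[0.43,-0.01,0],"twist":0,"hand":0.5},{"translation":[0.43,-0.01,0],"twist":0,"hand":0.5},{"translation":[0.43,0,0],"twist":0,"hand":0.5}])

```text
time: 2.15
tool_pos: [0.4763, -0.5271, 0.2534]
tool_rot: [0.0, 0.997, 0.082, 0.0]
contact_force: [0.0, -1.5, -0.8]
gripper_width: 0.504
grasp_force: 0.0
```

Request:
apply_moves(targets=[{"translation":[-0.01,0,0.4],"twist":0,"hand":0.5},{"translation":[0,0,0.4],"twist":0,"hand":0.5},{"translation":[0,0,0.4],"twist":0,"hand":0.5},{"translation":[0,0,0.25],"twist":0,"hand":0.5},{"translation":[0,0,0.15],"twist":0,"hand":0.5},{"translation":[0,0,0.1],"twist":0,"hand":0.5},{"translation":[0,0,0],"twist":0,"hand":0.5}])

```text
time: 2.85
tool_pos: [0.4735, -0.5276, 0.0826]
tool_rot: [-0.001, 0.997, 0.082, -0.0]
contact_force: [-0.9, 0.7, 0.2]
gripper_width: 0.501
grasp_force: 0.0
```

Request:
apply_moves(targets=[{"translation":[0,0,0],"twist":0,"hand":0.2},{"translation":[0,0,0],"twist":0,"hand":0.2},{"translation":[0,0,0],"twist":0,"hand":0.1},{"translation":[0,0,0],"twist":0,"hand":0},{"translation":[0,0,0],"twist":0,"hand":0},{"translation":[0,0,0],"twist":0,"hand":0},{"translation":[0,0,0],"twist":0,"hand":0}])

```text
time: 3.55
tool_pos: [0.4742, -0.5286, 0.085]
tool_rot: [0.001, 0.997, 0.082, 0.001]
contact_force: [-0.3, -0.1, 5.3]
gripper_width: 0.035
grasp_force: 61.5
```

Request:
apply_moves(targets=[{"translation":[0,0,-0.1],"twist":0,"hand":0},{"translation":[0,0,-0.15],"twist":0,"hand":0},{"translation":[0,0,-0.25],"twist":0,"hand":0},{"translation":[0,0,-0.3],"twist":0,"hand":0},{"translation":[0,0,-0.3],"twist":0,"hand":0},{"translation":[0,0,-0.1],"twist":0,"hand":0},{"translation":[0,0,0],"twist":0,"hand":0}])

```text
time: 4.25
tool_pos: [0.4744, -0.5286, 0.2062]
tool_rot: [0.002, 0.997, 0.082, 0.001]
contact_force: [-0.8, -0.1, -2.9]
gripper_width: 0.035
grasp_force: 60.2
```

```bash
python3 - <<'E'
from h import *
a=grab_frame("top")[120:330,300:560];b=grab_frame("scene")[60:270,240:500]
cv2.imwrite("pics/l1.png",cv2.resize(np.hstack([a,b]),None,fx=1.5,fy=1.5)[:,:,::-1]);print(state()['contact_force'],state()['grasp_force'])
go(.4+.17,-.292,.2,.0915)
E
```

```text
[ 0.3941  0.1084 -3.5467] 60.16000986099243
cur [ 0.4732 -0.5271  0.2017] yaw 0.1648 j6 0.46 | twist first 0.733 units; then units x,y,z [ 1.178 -2.253  0.017]
```

View pics/l1.png

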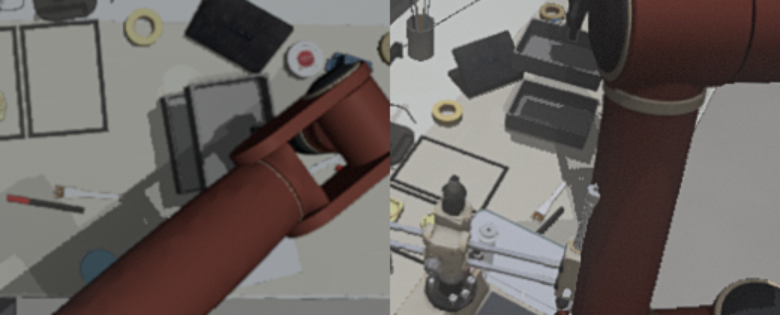

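Request:
apply_moves(targets=[{"translation":[0,0,0],"twist":0.73,"hand":0},{"translation":[0.21,-0.37,0],"twist":0,"hand":0},{"translation":[0.21,-0.37,0],"twist":0,"hand":0},{"translation":[0.21,-0.37,0],"twist":0,"hand":0},{"translation":[0.21,-0.37,0],"twist":0,"hand":0},{"translation":[0.21,-0.37,0],"twist":0,"hand":0},{"translation":[0.22,-0.4,0],"twist":0,"hand":0},{"translation":[0,0,0],"twist":0,"hand":0}])

```text
time: 5.15
tool_pos: [0.5802, -0.2864, 0.2001]
tool_rot: [-0.003, 0.999, 0.049, -0.002]
contact_force: [0.3, -0.8, -2.7]
gripper_width: 0.033
grasp_force: 60.3
```

Request:
apply_moves(targets=[{"translation":[0,0,0.3],"twist":0,"hand":0},{"translation":[0,0,0.4],"twist":0,"hand":0},{"translation":[0,0,0.4],"twist":0,"hand":0},{"translation":[0,0,0.25],"twist":0,"hand":0},{"translation":[0,0,0.05],"twist":0,"hand":0},{"translation":[0,0,0],"twist":0,"hand":0}])

```text
time: 5.75
tool_pos: [0.578, -0.2915, 0.0608]
tool_rot: [-0.001, 0.999, 0.046, -0.002]
contact_force: [0.2, -0.7, -2.3]
gripper_width: 0.034
grasp_force: 60.3
```

```bash
cat >> h.py <<'E'
def panprof(f,c,yaw,z,n="top"):
    g=cv2.cvtColor(f,cv2.COLOR_RGB2GRAY)
    def loc(a,b,yw):
        A,B=np.meshgrid(a,b,indexing='ij');C,S=np.cos(yw),np.sin(yw)
        P=np.stack([c[0]+C*A-S*B,c[1]+S*A+C*B,np.full(A.shape,z)],-1).reshape(-1,3)
        m=proj(n,P).reshape(*A.shape,2).astype(np.float32)
        return cv2.remap(g,m[...,0],m[...,1],cv2.INTER_LINEAR).astype(float)
    return loc
E
python3 - <<'E'
from h import *
f=grab_frame("top");cv2.imwrite("pics/p1.png",cv2.resize(ortho(f,.0,.46,.70,-.33,-.03,1000),None,fx=2,fy=2)[:,:,::-1])
go(.5795,-.2913)
E
```

```text
cur [ 0.5794 -0.2923  0.0631] yaw 0.0915 j6 0.9 | twist first 0.0 units; then units x,y,z [ 0.002 -0.01  -0.   ]
```

View pics/p1.png

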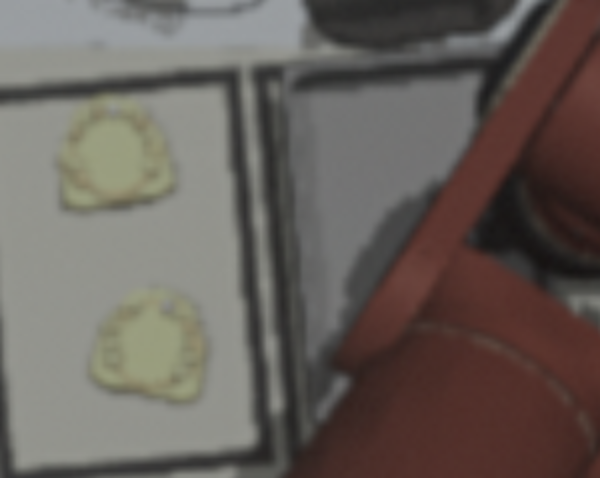

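Request:
apply_moves(targets=[{"translation":[0,-0.01,0.08],"twist":0,"hand":0},{"translation":[0,0,0.06],"twist":0,"hand":0},{"translation":[0,0,0.03],"twist":0,"hand":0},{"translation":[0,0,0],"twist":0,"hand":0},{"translation":[0,0,0],"twist":0,"hand":0.3},{"translation":[0,0,0],"twist":0,"hand":0.4},{"translation":[0,0,0],"twist":0,"hand":0.4}])

```text
time: 6.5
tool_pos: [0.5801, -0.2914, 0.0473]
tool_rot: [0.0, 0.999, 0.046, 0.001]
contact_force: [-0.1, -0.2, 0.5]
gripper_width: 0.4
grasp_force: 0.0
```

Request:
apply_moves(targets=[{"translation":[0,0,-0.1],"twist":0,"hand":0.4},{"translation":[0,0,-0.4],"twist":0,"hand":0.4},{"translation":[0,0,-0.5],"twist":0,"hand":0.4},{"translation":[-0.3,0.3,-0.4],"twist":0,"hand":0.7},{"translation":[-0.4,0.3,0],"twist":0,"hand":0.7},{"translation":[-0.4,0.3,0],"twist":0,"hand":0.7},{"translation":[-0.4,0.3,0],"twist":0,"hand":0.7},{"translation":[0,0,0],"twist":0,"hand":0.7}])

```text
time: 7.3
tool_pos: [0.4413, -0.4234, 0.1821]
tool_rot: [0.001, 0.999, 0.043, -0.0]
contact_force: [0.5, 1.1, -0.1]
gripper_width: 0.7
grasp_force: 0.0
```

```bash
cat >> h.py <<'E'
def framecheck(c,yaw,f,tag):
    """aligned view at z=0 and rim; local frame of c,yaw, 2 px/mm, +-110 x +-80"""
    loc=panprof(f,c,yaw,.048);a=np.arange(.11,-.11,-.0005);b=np.arange(.085,-.085,-.0005)
    r=loc(a,b,yaw);loc0=panprof(f,c,yaw,0.);r0=loc0(a,b,yaw)
    cv2.imwrite(f"pics/{tag}.png",np.clip(np.hstack([r0,r])*1.6,0,255).astype(np.uint8))
E
python3 - <<'E'
from h import *
f=grab_frame("top");framecheck((.5746,-.2335),.0912,f,"fc1")
E
```

```text
(no output)
```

View pics/fc1.png

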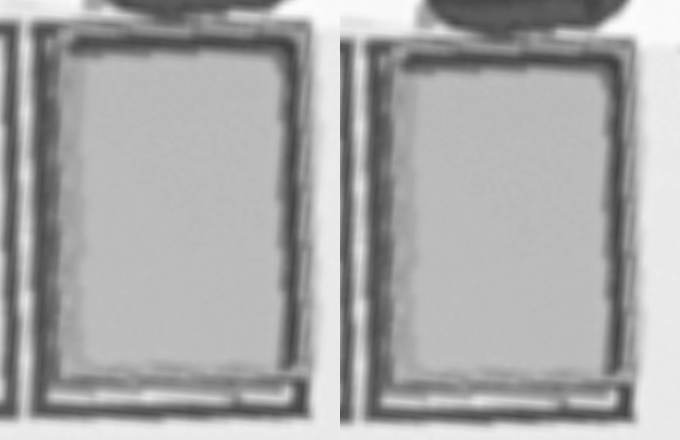

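The pan sits in the right frame, rim at px (388–633, 45–385) in the right panel, so roughly 2 mm too far in x. I'll measure it exactly, along with the models and the dropper.

```bash
cat >> h.py <<'E'
def panfit(f,c,yaw,z=.048):
    loc=panprof(f,c,yaw,z);out=[]
    for dy in np.arange(-.06,.061,.01):
        a=np.arange(-.06,.06,.002);b=np.arange(-.075,.075,.0005);p=loc(a,b,yaw+dy).mean(0);d=np.diff(p)
        q=loc(np.arange(-.1,.1,.0005),np.arange(-.045,.045,.002),yaw+dy).mean(1);e=np.diff(q)
        out.append((np.sort(abs(d))[-8:].sum(),np.sort(abs(e))[-8:].sum(),dy))
    print('yaw best by long',max(out)[2],'short',max(out,key=lambda o:o[1])[2])
    p=loc(np.arange(-.06,.06,.002),np.arange(-.074,.075,.002),yaw).mean(0);q=loc(np.arange(-.1,.101,.002),np.arange(-.045,.045,.002),yaw).mean(1)
    print('y -74..',p.astype(int).tolist());print('x -100..',q[:14].astype(int).tolist(),'... 72..',q[86:].astype(int).tolist())
E
python3 - <<'E'
from h import *
f=grab_frame("top");panfit(f,(.5746,-.2335),.0912)
o=ortho(f,.012);hsv=cv2.cvtColor(o,cv2.COLOR_RGB2HSV);m=((hsv[...,1]>50)*255).astype(np.uint8)[50:260,145:275]
n,l,s,c=cv2.connectedComponentsWithStats(m)
for i in range(1,n):
    if s[i,4]>300: print(s[i],cv2.minAreaRect(np.argwhere(l==i)[:,::-1].astype(np.float32)),.67-c[i][1]/1e3,-.025-c[i][0]/1e3)
for k in range(1):
    for cam in("top",):
        for q in("model_a_center","dropper_center"):
            for r in recognise(cam,q)[:4]:print(q,round(r['score'],2),np.round(r['point'],4))
E
```

```text
yaw best by long 1.3877787807814457e-17 short 1.3877787807814457e-17
y -74.. [146, 146, 145, 141, 133, 120, 100, 92, 88, 65, 49, 54, 71, 91, 109, 117, 117, 117, 116, 116, 116, 117, 116, 116, 116, 116, 116, 116, 116, 116, 116, 116, 116, 116, 116, 116, 116, 117, 117, 116, 116, 117, 117, 117, 117, 117, 117, 117, 117, 117, 117, 117, 117, 117, 117, 117, 117, 117, 117, 116, 114, 110, 105, 103, 103, 101, 95, 77, 67, 63, 54, 52, 65, 94, 121]
x -100.. [78, 55, 60, 88, 115, 123, 107, 91, 81, 84, 97, 103, 106, 112] ... 72.. [109, 96, 76, 58, 48, 54, 73, 87, 87, 88, 96, 96, 78, 64, 59]
[ 37  42  50  32 458] ((63.04001235961914, 59.51560974121094), (27.372661590576172, 49.3613166809082), 77.6192398071289) 0.6087401746724891 -0.08800436681222706
[ 54 147  40  21 327] ((73.37615966796875, 159.08717346191406), (20.497482299804688, 37.067874908447266), 73.3007583618164) 0.5105382262996943 -0.1002691131498471
model_a_center 0.88 [ 0.5259 -0.1064  0.0183]
dropper_center 0.4 [0.5542 0.0201 0.0499]
```

```bash
cat >> h.py <<'E'
def models(f,x0=.46,x1=.68,y0=-.16,y1=-.01,z=.012):
    o=ortho(f,z,x0,x1,y0,y1,1000).astype(int);m=((o[...,0]-o[...,2]>28)*255).astype(np.uint8)
    m=cv2.morphologyEx(m,cv2.MORPH_CLOSE,np.ones((7,7)));m=cv2.morphologyEx(m,cv2.MORPH_OPEN,np.ones((5,5)))
    n,l,s,c=cv2.connectedComponentsWithStats(m)
    for i in range(1,n):
        if s[i,4]<800: continue
        mm=(l==i).astype(np.uint8);best=[]
        for d in range(-60,61,2):
            R=cv2.warpAffine(mm,cv2.getRotationMatrix2D(tuple(c[i]),d,1),mm.shape[::-1])
            ys,xs=np.nonzero(R);cx=xs.mean()
            F=cv2.warpAffine(R[:,::-1],np.float32([[1,0,2*cx-(R.shape[1]-1)],[0,1,0]]),mm.shape[::-1])
            best.append(((R&F).sum()/(R|F).sum(),-d,(xs.min()+xs.max())/2-c[i][0],(ys.min()+ys.max())/2-c[i][1],np.ptp(xs),np.ptp(ys)))
        best.sort(reverse=True)
        for b in best[:3]:
            t=np.radians(b[1]) # rotating image by -t(ccw +) aligned => model x axis yaw t
            ox,oy=-b[3]/1000,-b[2]/1000
            print(s[i,4],'iou',round(b[0],3),'yaw',round(t,3),'ctr',np.round([x1-c[i][1]/1000+np.cos(t)*ox-np.sin(t)*oy,y1-c[i][0]/1000+np.sin(t)*ox+np.cos(t)*oy],4),'size y,x',b[4:])
E
python3 - <<'E'
from h import *
f=grab_frame("top");models(f)
go(.5,-.1,.1,0)
E
```

```text
cur [ 0.4459 -0.4189  0.181 ] yaw 0.0933 j6 0.6 | twist first 0.933 units; then units x,y,z [ 0.541 -3.189  0.81 ]
```

```bash
python3 - <<'E'
from h import *
f=grab_frame("top");o=ortho(f,.012,.46,.68,-.16,-.01,1000).astype(int);d=o[...,0]-o[...,2]
print(d[154,95],d[60,78],o[154,95],d[110,60],np.percentile(d,[5,50,80,90,95,99]))
import h
s=open('h.py').read().replace('>28','>%d'%16);open('h.py','w').write(s)
E
python3 -c "
from h import *
models(grab_frame('top'))"
```

```text
25 26 [152 156 127] 5 [ 1.  5.  6. 25. 26. 31.]
2468 iou 0.963 yaw 0.175 ctr [ 0.6235 -0.086 ] size y,x (np.int64(55), np.int64(55))
2468 iou 0.957 yaw 0.14 ctr [ 0.6235 -0.0861] size y,x (np.int64(55), np.int64(55))
2468 iou 0.944 yaw 0.209 ctr [ 0.6233 -0.0849] size y,x (np.int64(55), np.int64(55))
2435 iou 0.965 yaw -0.175 ctr [ 0.528  -0.1059] size y,x (np.int64(55), np.int64(52))
2435 iou 0.962 yaw -0.209 ctr [ 0.528 -0.106] size y,x (np.int64(55), np.int64(52))
2435 iou 0.946 yaw -0.244 ctr [ 0.5275 -0.106 ] size y,x (np.int64(55), np.int64(53))
```

```bash
python3 -c "
from h import *
go(.5275,-.106,.032,-.19)"
```

```text
cur [ 0.446  -0.4187  0.1807] yaw 0.0939 j6 0.6 | twist first 2.839 units; then units x,y,z [ 0.21  -3.225  1.487]
```

Request:
apply_moves(targets=[{"translation":[0,0,0],"twist":0.95,"hand":0.8},{"translation":[0,0,0],"twist":0.95,"hand":0.8},{"translation":[0,0,0],"twist":0.94,"hand":0.8},{"translation":[0.05,-0.45,0],"twist":0,"hand":0.8},{"translation":[0.05,-0.45,0],"twist":0,"hand":0.8},{"translation":[0.05,-0.45,0],"twist":0,"hand":0.8},{"translation":[0.05,-0.45,0],"twist":0,"hand":0.8},{"translation":[0,-0.45,0],"twist":0,"hand":0.8}])

```text
time: 8.45
tool_pos: [0.5086, -0.2, 0.1808]
tool_rot: [0.0, 0.995, -0.095, 0.0]
contact_force: [0.4, 0.1, -0.4]
gripper_width: 0.801
grasp_force: 0.0
```

Request:
apply_moves(targets=[{"translation":[0,-0.45,0],"twist":0,"hand":0.8},{"translation":[0,-0.45,0],"twist":0,"hand":0.8},{"translation":[0,-0.07,0.2],"twist":0,"hand":0.8},{"translation":[0,0,0.3],"twist":0,"hand":0.8},{"translation":[0,0,0.35],"twist":0,"hand":0.8},{"translation":[0,0,0],"twist":0,"hand":0.8}])

```text
time: 9.05
tool_pos: [0.5226, -0.1049, 0.0903]
tool_rot: [-0.001, 0.995, -0.095, -0.005]
contact_force: [-0.2, -0.1, -0.5]
gripper_width: 0.8
grasp_force: 0.0
```

```bash
python3 -c "
from h import *
go(.5275,-.106,.032,-.19)"
```

```text
cur [ 0.5226 -0.1049  0.0903] yaw -0.19 j6 1.42 | twist first 0.0 units; then units x,y,z [0.051 0.002 0.583]
```

Request:
apply_moves(targets=[{"translation":[0.05,0,0.25],"twist":0,"hand":0.8},{"translation":[0,0,0.2],"twist":0,"hand":0.8},{"translation":[0,0,0.1],"twist":0,"hand":0.8},{"translation":[0,0,0.03],"twist":0,"hand":0.8},{"translation":[0,0,0],"twist":0,"hand":0.8},{"translation":[0,0,0],"twist":0,"hand":0.8}])

```text
time: 9.65
tool_pos: [0.532, -0.1087, 0.0391]
tool_rot: [0.0, 0.995, -0.096, 0.001]
contact_force: [0.6, 0.0, -0.5]
gripper_width: 0.8
grasp_force: 0.0
```

Request:
apply_moves(targets=[{"translation":[0,0,0],"twist":0,"hand":0.6},{"translation":[0,0,0],"twist":0,"hand":0.5},{"translation":[0,0,0],"twist":0,"hand":0.5},{"translation":[0,0,0],"twist":0,"hand":0.4},{"translation":[0,0,0],"twist":0,"hand":0.4}])

```text
time: 10.15
tool_pos: [0.531, -0.1084, 0.0376]
tool_rot: [-0.0, 0.995, -0.096, -0.0]
contact_force: [-0.4, -0.5, 0.4]
gripper_width: 0.4
grasp_force: 0.0
```

```bash
python3 - <<'E'
from h import *
a=grab_frame("top")[110:250,210:410];b=grab_frame("scene")[150:290,170:370]
cv2.imwrite("pics/m1.png",cv2.resize(np.hstack([a,b]),None,fx=2,fy=2)[:,:,::-1]);print(state())
E
```

```text
{'time': 10.25, 'joint_pos': array([-0.3387,  0.0956,  1.957 ,  0.    ,  1.0891,  1.4243]), 'joint_vel': array([-0.002 , -0.002 , -0.0014,  0.0005, -0.0002,  0.0001]), 'joint_efforts': array([ -0.0007, -34.9684, -30.7514,   0.0001,   0.0003,  -0.    ]), 'tool_pos': array([ 0.531 , -0.1084,  0.0376]), 'tool_rot': array([-0.    ,  0.9954, -0.0959, -0.    ]), 'contact_force': array([-0.0301, -0.3927, -0.7197]), 'ft_torque': array([-0.0157, -0.0133, -0.0132]), 'grasp_force': 0.0, 'gripper_width': 0.3998941268713316}
```

View pics/m1.png

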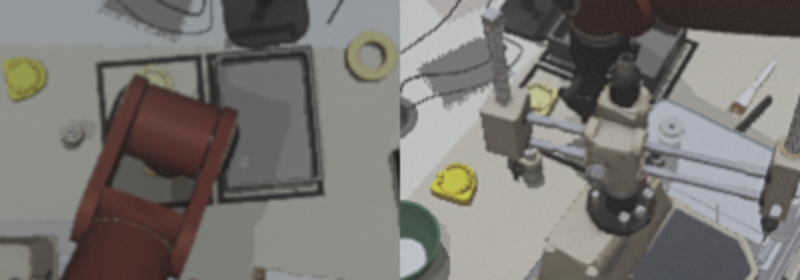

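The top crop shows model B still beneath the gripper at about (155,170). The fingers closed above its teeth, so the 22 mm tip offset must hold with the gripper shut. I'll reopen and go lower.

Request:
apply_moves(targets=[{"translation":[-0.04,-0.02,0],"twist":0,"hand":0.8},{"translation":[0,0,0],"twist":0,"hand":0.8},{"translation":[0,0,0],"twist":0,"hand":0.8},{"translation":[0,0,0.1],"twist":0,"hand":0.8},{"translation":[0,0,0.08],"twist":0,"hand":0.8},{"translation":[0,0,0],"twist":0,"hand":0.8}])

```text
time: 10.85
tool_pos: [0.526, -0.1052, 0.0175]
tool_rot: [-0.0, 0.995, -0.096, -0.002]
contact_force: [0.2, 0.6, 0.2]
gripper_width: 0.799
grasp_force: 0.0
```

Request:
apply_moves(targets=[{"translation":[0,0,0],"twist":0,"hand":0.7},{"translation":[0,0,0],"twist":0,"hand":0.6},{"translation":[0,0,0],"twist":0,"hand":0.5},{"translation":[0,0,0],"twist":0,"hand":0.4},{"translation":[0,0,0],"twist":0,"hand":0.4}])

```text
time: 11.35
tool_pos: [0.5279, -0.1058, 0.02]
tool_rot: [0.0, 0.995, -0.096, 0.001]
contact_force: [0.2, -0.2, 2.2]
gripper_width: 0.605
grasp_force: 61.9
```

Request:
apply_moves(targets=[{"translation":[0,0,-0.1],"twist":0,"hand":0.4},{"translation":[0,0,-0.4],"twist":-0.5,"hand":0.4},{"translation":[0,0,-0.4],"twist":-0.8,"hand":0.4},{"translation":[0,0,-0.1],"twist":-0.8,"hand":0.4},{"translation":[0,0,0],"twist":-0.7,"hand":0.4},{"translation":[-0.05,0.45,0],"twist":0,"hand":0.4},{"translation":[-0.05,0.45,0],"twist":0,"hand":0.4},{"translation":[-0.05,0.43,0],"twist":0,"hand":0.4}])

```text
time: 12.15
tool_pos: [0.524, -0.2407, 0.1203]
tool_rot: [0.0, 0.999, 0.044, 0.0]
contact_force: [1.3, 0.9, -1.6]
gripper_width: 0.607
grasp_force: 62.4
```

Request:
apply_moves(targets=[{"translation":[0,0,0],"twist":0,"hand":0.4},{"translation":[0,0,0.15],"twist":0,"hand":0.4},{"translation":[0,0,0],"twist":0,"hand":0.4}])

```text
time: 12.45
tool_pos: [0.5224, -0.2376, 0.1017]
tool_rot: [-0.002, 0.999, 0.044, -0.002]
contact_force: [-0.7, -0.0, -1.8]
gripper_width: 0.608
grasp_force: 62.5
```

```bash
python3 -c "
from h import *
go(.5248,-.2401,.032,.0912)"
```

```text
cur [ 0.5224 -0.2376  0.1017] yaw 0.0883 j6 0.93 | twist first -0.029 units; then units x,y,z [0.021 0.027 0.697]
```

Request:
apply_moves(targets=[{"translation":[0.01,0.02,0.3],"twist":0,"hand":0.4},{"translation":[0,0,0.2],"twist":0,"hand":0.4},{"translation":[0,0,0.1],"twist":0,"hand":0.4},{"translation":[0,0,0],"twist":0,"hand":0.4},{"translation":[0,0,0],"twist":0,"hand":0.4}])

```text
time: 12.95
tool_pos: [0.5257, -0.2409, 0.0451]
tool_rot: [0.0, 0.999, 0.044, 0.0]
contact_force: [0.8, -0.3, -0.3]
gripper_width: 0.606
grasp_force: 62.5
```

Request:
apply_moves(targets=[{"translation":[0,0,0.08],"twist":0,"hand":0.4},{"translation":[0,0,0.05],"twist":0,"hand":0.4},{"translation":[0,0,0],"twist":0,"hand":0.4},{"translation":[0,0,0],"twist":0,"hand":0.7},{"translation":[0,0,0],"twist":0,"hand":0.76},{"translation":[0,0,-0.2],"twist":0,"hand":0.76},{"translation":[0,0,-0.4],"twist":0,"hand":0.76},{"translation":[0,0,-0.5],"twist":0,"hand":0.76}])

```text
time: 13.75
tool_pos: [0.5238, -0.2405, 0.1405]
tool_rot: [-0.001, 0.999, 0.044, -0.002]
contact_force: [0.0, 0.5, -0.1]
gripper_width: 0.76
grasp_force: 0.0
```

```bash
python3 -c "
from h import *
models(grab_frame('top'))
go(.622,-.086,.14,.16)"
```

```text
2457 iou 0.964 yaw 0.175 ctr [ 0.6235 -0.086 ] size y,x (np.int64(55), np.int64(55))
2457 iou 0.952 yaw 0.14 ctr [ 0.6235 -0.0861] size y,x (np.int64(55), np.int64(55))
2457 iou 0.946 yaw 0.209 ctr [ 0.6233 -0.0854] size y,x (np.int64(54), np.int64(55))
cur [ 0.5292 -0.2437  0.1526] yaw 0.0879 j6 0.92 | twist first -0.721 units; then units x,y,z [ 1.167 -1.409  0.126]
```

Request:
apply_moves(targets=[{"translation":[0,0,0],"twist":-0.72,"hand":0.8},{"translation":[0.29,-0.35,0],"twist":0,"hand":0.8},{"translation":[0.29,-0.35,0],"twist":0,"hand":0.8},{"translation":[0.29,-0.35,0],"twist":0,"hand":0.8},{"translation":[0.3,-0.36,0],"twist":0,"hand":0.8},{"translation":[0,0,0.4],"twist":0,"hand":0.8},{"translation":[0,0,0.4],"twist":0,"hand":0.8},{"translation":[0,0,0],"twist":0,"hand":0.8}])

```text
time: 14.6
tool_pos: [0.6139, -0.0818, 0.0551]
tool_rot: [-0.002, 0.997, 0.08, -0.006]
contact_force: [-0.3, 0.7, -1.2]
gripper_width: 0.804
grasp_force: 0.0
```

Request:
apply_moves(targets=[{"translation":[0,0,0.1],"twist":0,"hand":0.8},{"translation":[0,0,0],"twist":0,"hand":0.8},{"translation":[0,0,0],"twist":0,"hand":0.8}])

```text
time: 14.9
tool_pos: [0.6197, -0.0843, 0.0538]
tool_rot: [0.001, 0.997, 0.079, 0.002]
contact_force: [-0.4, -0.4, 0.5]
gripper_width: 0.797
grasp_force: 0.0
```

```bash
python3 -c "
from h import *
go(.623,-.086,.0185,.16)"
```

```text
cur [ 0.6197 -0.0843  0.0538] yaw 0.1592 j6 1.16 | twist first -0.008 units; then units x,y,z [0.029 0.022 0.353]
```

Request:
apply_moves(targets=[{"translation":[0.03,0.02,0.1],"twist":0,"hand":0.8},{"translation":[0,0,0.12],"twist":0,"hand":0.8},{"translation":[0,0,0.1],"twist":0,"hand":0.8},{"translation":[0,0,0.03],"twist":0,"hand":0.8},{"translation":[0,0,0],"twist":0,"hand":0.8}])

```text
time: 15.4
tool_pos: [0.6211, -0.0849, 0.0156]
tool_rot: [-0.0, 0.997, 0.08, -0.001]
contact_force: [-0.2, 0.6, -0.0]
gripper_width: 0.795
grasp_force: 0.0
```

Request:
apply_moves(targets=[{"translation":[0,0,0],"twist":0,"hand":0.7},{"translation":[0,0,0],"twist":0,"hand":0.6},{"translation":[0,0,0],"twist":0,"hand":0.5},{"translation":[0,0,0],"twist":0,"hand":0.4},{"translation":[0,0,0],"twist":0,"hand":0.4}])

```text
time: 15.9
tool_pos: [0.6233, -0.0852, 0.0188]
tool_rot: [0.0, 0.997, 0.08, 0.002]
contact_force: [-1.1, 0.4, 6.8]
gripper_width: 0.607
grasp_force: 62.9
```

Request:
apply_moves(targets=[{"translation":[0,0,-0.15],"twist":0,"hand":0.4},{"translation":[0,0,-0.4],"twist":0.3,"hand":0.4},{"translation":[0,0,-0.4],"twist":0.4,"hand":0.4},{"translation":[-0.02,0.35,0],"twist":0,"hand":0.4},{"translation":[-0.03,0.37,0],"twist":0,"hand":0.4},{"translation":[-0.03,0.37,0],"twist":0,"hand":0.4},{"translation":[-0.04,0.36,0],"twist":0,"hand":0.4},{"translation":[0,0,0.1],"twist":0,"hand":0.4}])

```text
time: 16.7
tool_pos: [0.6236, -0.2353, 0.1041]
tool_rot: [0.002, 0.999, 0.043, 0.002]
contact_force: [0.5, 0.2, -1.1]
gripper_width: 0.611
grasp_force: 62.5
```

Request:
apply_moves(targets=[{"translation":[0,0,0.3],"twist":0,"hand":0.4},{"translation":[0,0,0.2],"twist":0,"hand":0.4},{"translation":[0,0,0],"twist":0,"hand":0.4},{"translation":[0,0,0],"twist":0,"hand":0.4},{"translation":[0,0,0],"twist":0,"hand":0.4}])

```text
time: 17.2
tool_pos: [0.6238, -0.2307, 0.0535]
tool_rot: [0.001, 0.999, 0.045, 0.001]
contact_force: [-0.4, -0.9, -0.3]
gripper_width: 0.613
grasp_force: 62.5
```

```bash
python3 -c "
from h import *
go(.6244,-.231,.032,.0912)"
```

```text
cur [ 0.6238 -0.2307  0.0535] yaw 0.0902 j6 1.01 | twist first -0.01 units; then units x,y,z [0.005 0.004 0.215]
```

Request:
apply_moves(targets=[{"translation":[0,0,0.12],"twist":0,"hand":0.4},{"translation":[0,0,0.09],"twist":0,"hand":0.4},{"translation":[0,0,0],"twist":0,"hand":0.4},{"translation":[0,0,0],"twist":0,"hand":0.7},{"translation":[0,0,0],"twist":0,"hand":0.76},{"translation":[0,0,-0.2],"twist":0,"hand":0.76},{"translation":[0,0,-0.4],"twist":0,"hand":0.76},{"translation":[0,0,-0.4],"twist":0,"hand":0.76}])

```text
time: 18.0
tool_pos: [0.6218, -0.2301, 0.1304]
tool_rot: [-0.001, 0.999, 0.045, -0.001]
contact_force: [-0.2, -1.0, 0.2]
gripper_width: 0.761
grasp_force: 0.0
```

```bash
python3 - <<'E'
from h import *
f=grab_frame("top")
for cam in("top","scene"):
    grab_frame(cam)
    for r in recognise(cam,"dropper_center"):print(cam,round(r['score'],2),r['point'])
    for r in regions_of(cam,"dropper_center"):
        px=r['pixels'];c=np.argwhere(px);print(round(r['score'],2),px.sum(),c.mean(0),c.min(0),c.max(0),unproj(cam,[c.mean(0)[::-1]],.06))
b=cv2.resize(f[155:200,225:270],None,fx=7,fy=7,interpolation=cv2.INTER_CUBIC);s=grab_frame("scene")
b2=cv2.resize(s[215:260,210:260],None,fx=7,fy=7,interpolation=cv2.INTER_CUBIC)
cv2.imwrite("pics/d1.png",np.hstack([b,b2])[:,:,::-1])
go(.555,.017,.14,0)
E
```

```text
0.61 94 [176.0106 245.617 ] [171 241] [181 251] [[0.5547 0.014  0.06  ]]
scene 0.54 [0.5515, 0.0309, 0.0432]
cur [ 0.6215 -0.2299  0.1282] yaw 0.0897 j6 1.01 | twist first 0.897 units; then units x,y,z [-0.665 -2.469 -0.118]
```

View pics/d1.png

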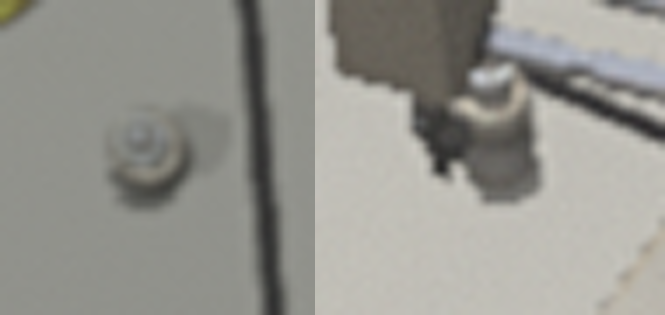

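```bash
python3 - <<'E'
from h import *
print(unproj("top",[[245.9,176.6]],.044),unproj("top",[[245.3,174.3]],.078))
go(.556,.016,.13,.0912)
E
```

```text
[[0.555  0.0146 0.044 ]] [[0.5569 0.0132 0.078 ]]
cur [ 0.6215 -0.2299  0.1282] yaw 0.0897 j6 1.01 | twist first -0.015 units; then units x,y,z [-0.429 -2.509 -0.018]
```

Request:
apply_moves(targets=[{"translation":[-0.07,-0.41,0],"twist":0,"hand":0.8},{"translation":[-0.07,-0.41,0],"twist":0,"hand":0.8},{"translation":[-0.07,-0.41,0],"twist":0,"hand":0.8},{"translation":[-0.07,-0.41,0],"twist":0,"hand":0.8},{"translation":[-0.07,-0.41,0],"twist":0,"hand":0.8},{"translation":[-0.07,-0.43,0],"twist":0,"hand":0.8},{"translation":[0,0,0],"twist":0,"hand":0.8},{"translation":[0,0,0.2],"twist":0,"hand":0.8}])

```text
time: 19.2
tool_pos: [0.5601, 0.0135, 0.1122]
tool_rot: [0.001, 0.999, 0.046, 0.002]
contact_force: [0.6, 0.6, 0.3]
gripper_width: 0.797
grasp_force: 0.0
```

Request:
apply_moves(targets=[{"translation":[0,0,0],"twist":0,"hand":0.8},{"translation":[0,0,0],"twist":0,"hand":0.8}])

```text
time: 19.4
tool_pos: [0.558, 0.0122, 0.1094]
tool_rot: [-0.0, 0.999, 0.045, -0.001]
contact_force: [-0.2, -0.7, 0.5]
gripper_width: 0.797
grasp_force: 0.0
```

```bash
python3 -c "
from h import *
go(.556,.014,.036,.0912)"
```

```text
cur [0.558  0.0122 0.1094] yaw 0.0892 j6 1.37 | twist first -0.02 units; then units x,y,z [-0.018 -0.02   0.734]
```

Request:
apply_moves(targets=[{"translation":[-0.02,-0.02,0.2],"twist":0,"hand":0.8},{"translation":[0,0,0.25],"twist":0,"hand":0.8},{"translation":[0,0,0.2],"twist":0,"hand":0.7},{"translation":[0,0,0.08],"twist":0,"hand":0.6},{"translation":[0,0,0],"twist":0,"hand":0.5},{"translation":[0,0,0],"twist":0,"hand":0.4},{"translation":[0,0,0],"twist":0,"hand":0.2},{"translation":[0,0,0],"twist":0,"hand":0.2}])

```text
time: 20.2
tool_pos: [0.5579, 0.0143, 0.0394]
tool_rot: [0.0, 0.999, 0.045, 0.002]
contact_force: [-0.5, 0.3, 4.5]
gripper_width: 0.289
grasp_force: 59.7
```

Request:
apply_moves(targets=[{"translation":[0,0,0],"twist":0,"hand":0.2},{"translation":[0,0,0],"twist":0,"hand":0.2}])

```text
time: 20.4
tool_pos: [0.5579, 0.0143, 0.0394]
tool_rot: [0.0, 0.999, 0.045, 0.002]
contact_force: [-0.0, 0.8, 6.2]
gripper_width: 0.289
grasp_force: 59.8
```

Request:
apply_moves(targets=[{"translation":[0,0,-0.15],"twist":0,"hand":0.2},{"translation":[0,0,-0.35],"twist":0,"hand":0.2},{"translation":[0,0,-0.35],"twist":0,"hand":0.2},{"translation":[-0.01,0.45,0],"twist":0,"hand":0.2},{"translation":[-0.01,0.48,0],"twist":0,"hand":0.2},{"translation":[-0.01,0.48,0],"twist":0,"hand":0.2},{"translation":[-0.01,0.48,0],"twist":0,"hand":0.2},{"translation":[-0.02,0.48,0],"twist":0,"hand":0.2}])

```text
time: 21.2
tool_pos: [0.5715, -0.2237, 0.1233]
tool_rot: [-0.0, 0.999, 0.045, 0.0]
contact_force: [1.7, -0.6, -0.2]
gripper_width: 0.285
grasp_force: 59.2
```

Request:
apply_moves(targets=[{"translation":[0,0,0],"twist":0,"hand":0.2},{"translation":[0,0,0.2],"twist":0,"hand":0.2},{"translation":[0,0,0.1],"twist":0,"hand":0.2},{"translation":[0,0,0],"twist":0,"hand":0.2},{"translation":[0,0,0],"twist":0,"hand":0.2}])

```text
time: 21.7
tool_pos: [0.5716, -0.2211, 0.0925]
tool_rot: [-0.0, 0.999, 0.045, -0.0]
contact_force: [-0.4, -0.4, -0.3]
gripper_width: 0.288
grasp_force: 59.4
```

```bash
python3 -c "
from h import *
go(.5735,-.2235,.050,.0912)"
```

```text
cur [ 0.5716 -0.2211  0.0925] yaw 0.0908 j6 0.99 | twist first -0.004 units; then units x,y,z [0.017 0.025 0.425]
```

Request:
apply_moves(targets=[{"translation":[0.02,0.02,0.2],"twist":0,"hand":0.2},{"translation":[0,0,0.13],"twist":0,"hand":0.2},{"translation":[0,0,0.09],"twist":0,"hand":0.2},{"translation":[0,0,0],"twist":0,"hand":0.2},{"translation":[0,0,0],"twist":0,"hand":0.2}])

```text
time: 22.2
tool_pos: [0.5741, -0.2237, 0.0507]
tool_rot: [0.0, 0.999, 0.045, 0.0]
contact_force: [-0.2, -0.7, -0.2]
gripper_width: 0.289
grasp_force: 60.0
```

Request:
apply_moves(targets=[{"translation":[0,0,0.02],"twist":0,"hand":0.2},{"translation":[0,0,0],"twist":0,"hand":0.2}])

```text
time: 22.4
tool_pos: [0.5744, -0.224, 0.05]
tool_rot: [0.0, 0.999, 0.045, 0.0]
contact_force: [-1.0, 1.8, 6.8]
gripper_width: 0.286
grasp_force: 60.7
```

Request:
apply_moves(targets=[{"translation":[0,0,0],"twist":0,"hand":0.35},{"translation":[0,0,0],"twist":0,"hand":0.45},{"translation":[0,0,0],"twist":0,"hand":0.5},{"translation":[0,0,-0.2],"twist":0,"hand":0.5},{"translation":[0,0,-0.4],"twist":0,"hand":0.5},{"translation":[0,0,-0.4],"twist":0,"hand":0.5},{"translation":[0,0.4,-0.1],"twist":0,"hand":0.5},{"translation":[0,0.4,0],"twist":0,"hand":0.5}])

```text
time: 23.2
tool_pos: [0.583, -0.3047, 0.1627]
tool_rot: [0.002, 0.999, 0.046, 0.003]
contact_force: [0.8, 0.4, 0.9]
gripper_width: 0.502
grasp_force: 0.0
```

Request:
apply_moves(targets=[{"translation":[0,0.45,0],"twist":0,"hand":0.4},{"translation":[-0.2,0.4,0],"twist":0,"hand":0.4},{"translation":[0,0,0],"twist":0,"hand":0.4}])

```text
time: 23.5
tool_pos: [0.5669, -0.3948, 0.1583]
tool_rot: [0.001, 0.999, 0.042, -0.0]
contact_force: [0.7, -0.0, -0.9]
gripper_width: 0.397
grasp_force: 0.0
```

```bash
python3 - <<'E'
from h import *
f=grab_frame("top");framecheck((.5746,-.2335),.0912,f,"fc2");panfit(f,(.5746,-.2335),.0912)
E
```

```text
yaw best by long 1.3877787807814457e-17 short 1.3877787807814457e-17
y -74.. [128, 129, 130, 126, 118, 106, 91, 87, 85, 63, 48, 52, 71, 91, 110, 117, 118, 118, 118, 117, 117, 117, 117, 118, 121, 124, 125, 126, 125, 127, 129, 130, 131, 132, 134, 136, 138, 138, 137, 136, 134, 132, 129, 126, 123, 120, 117, 114, 113, 111, 108, 108, 112, 116, 118, 119, 118, 118, 119, 118, 115, 111, 107, 105, 105, 103, 96, 78, 68, 64, 55, 53, 66, 95, 123]
x -100.. [71, 48, 54, 80, 107, 118, 105, 90, 80, 80, 88, 93, 99, 116] ... 72.. [112, 97, 77, 59, 49, 55, 74, 88, 89, 89, 98, 97, 80, 65, 60]
```

View pics/fc2.png

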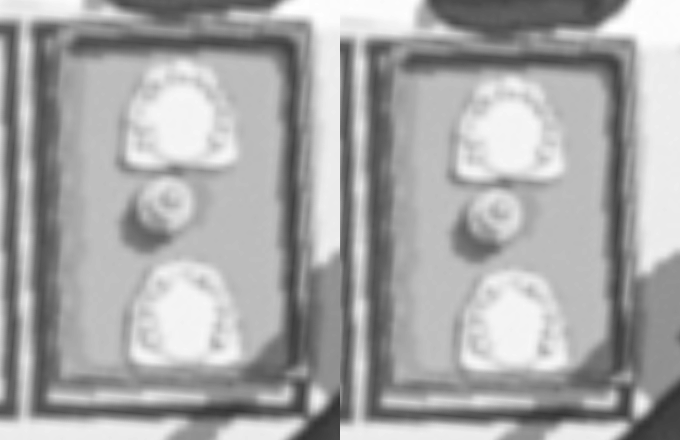

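Both models and the dropper stand upright in the pan, at px (180,120), (185,315) and (163,207), and the pan is square in the frame. Next I'll re-pinch the right wall and slide the pan left.

```bash
python3 -c "
from h import *
go(.580,-.2932,.047,.0912)"
```

```text
cur [ 0.5677 -0.3924  0.1581] yaw 0.0859 j6 0.77 | twist first -0.053 units; then units x,y,z [ 0.213 -0.976  1.111]
```

Request:
apply_moves(targets=[{"translation":[0.07,-0.33,0],"twist":-0.05,"hand":0.4},{"translation":[0.07,-0.33,0],"twist":0,"hand":0.4},{"translation":[0.07,-0.32,0],"twist":0,"hand":0.4},{"translation":[0,0,0],"twist":0,"hand":0.4},{"translation":[0,0,0.3],"twist":0,"hand":0.4},{"translation":[0,0,0.2],"twist":0,"hand":0.4},{"translation":[0,0,0],"twist":0,"hand":0.4},{"translation":[0,0,0],"twist":0,"hand":0.4}])

```text
time: 24.35
tool_pos: [0.5806, -0.2901, 0.1085]
tool_rot: [-0.0, 0.999, 0.048, -0.0]
contact_force: [0.1, -0.7, -0.1]
gripper_width: 0.399
grasp_force: 0.0
```

```bash
python3 -c "
from h import *
go(.580,-.2932,.047,.0912)"
```

```text
cur [ 0.5806 -0.2901  0.1085] yaw 0.0952 j6 0.9 | twist first 0.04 units; then units x,y,z [-0.008  0.031  0.615]
```

Request:
apply_moves(targets=[{"translation":[-0.01,0.03,0.25],"twist":0.04,"hand":0.4},{"translation":[0,0,0.2],"twist":0,"hand":0.4},{"translation":[0,0,0.12],"twist":0,"hand":0.4},{"translation":[0,0,0.04],"twist":0,"hand":0.4},{"translation":[0,0,0],"twist":0,"hand":0.3},{"translation":[0,0,0],"twist":0,"hand":0.2},{"translation":[0,0,0],"twist":0,"hand":0.1},{"translation":[0,0,0],"twist":0,"hand":0}])

```text
time: 25.15
tool_pos: [0.5807, -0.2936, 0.0491]
tool_rot: [0.0, 0.999, 0.045, 0.001]
contact_force: [-0.0, 2.3, 6.2]
gripper_width: 0.03
grasp_force: 61.4
```

Request:
apply_moves(targets=[{"translation":[0,0,0],"twist":0,"hand":0},{"translation":[0,0,0],"twist":0,"hand":0}])

```text
time: 25.35
tool_pos: [0.5807, -0.2936, 0.0491]
tool_rot: [0.0, 0.999, 0.045, 0.001]
contact_force: [-0.9, 3.6, 6.1]
gripper_width: 0.034
grasp_force: 61.4
```

```bash
python3 - <<'E'
from h import *
s=state();print(s['contact_force'],s['ft_torque'],s['gripper_width'])
f=grab_frame("top");panfit(f,(.5746,-.2335),.0912)
# target TCP after slide (pan centre local y -2mm)
c,s_=np.cos(.092),np.sin(.092);go(.5615+.06*s_-.0,-.0891-.06*c,.047,.0915)
E
```

```text
[-0.9245  3.64    6.1072] [0.4468 0.113  0.0343] 0.03385274097734016
yaw best by long 1.3877787807814457e-17 short 0.010000000000000009
y -74.. [51, 49, 47, 46, 45, 45, 45, 45, 45, 45, 47, 48, 49, 49, 50, 51, 52, 53, 54, 54, 56, 59, 63, 67, 71, 73, 74, 74, 75, 78, 80, 81, 82, 84, 85, 86, 88, 90, 91, 92, 92, 92, 91, 89, 89, 88, 88, 88, 87, 83, 83, 86, 90, 92, 94, 97, 100, 102, 103, 102, 99, 97, 97, 98, 96, 85, 72, 76, 82, 73, 58, 52, 64, 93, 121]
x -100.. [55, 55, 55, 55, 55, 54, 54, 54, 53, 53, 53, 53, 52, 52] ... 72.. [104, 91, 72, 55, 45, 51, 72, 86, 87, 87, 96, 95, 77, 62, 58]
cur [ 0.5807 -0.2937  0.0491] yaw 0.0909 j6 0.9 | twist first -0.006 units; then units x,y,z [-0.004 -1.455  0.021]
```

Request:
apply_moves(targets=[{"translation":[0,-0.04,0],"twist":0,"hand":0},{"translation":[0,-0.08,0],"twist":0,"hand":0},{"translation":[0,-0.11,0],"twist":0,"hand":0},{"translation":[0,-0.12,0],"twist":0,"hand":0},{"translation":[0,-0.12,0],"twist":0,"hand":0},{"translation":[0,-0.12,0],"twist":0,"hand":0},{"translation":[0,-0.12,0],"twist":0,"hand":0},{"translation":[0,-0.12,0],"twist":0,"hand":0}])

```text
time: 26.2
tool_pos: [0.5733, -0.2115, 0.0491]
tool_rot: [0.002, 0.999, 0.045, 0.001]
contact_force: [0.9, -4.9, 5.2]
gripper_width: 0.031
grasp_force: 61.4
```

Request:
apply_moves(targets=[{"translation":[0,-0.12,0],"twist":0,"hand":0},{"translation":[0,-0.12,0],"twist":0,"hand":0},{"translation":[0,-0.12,0],"twist":0,"hand":0},{"translation":[0,-0.1,0],"twist":0,"hand":0},{"translation":[0,-0.07,0],"twist":0,"hand":0},{"translation":[0,-0.03,0],"twist":0,"hand":0},{"translation":[0,0,0],"twist":0,"hand":0},{"translation":[0,0,0],"twist":0,"hand":0}])

```text
time: 27.0
tool_pos: [0.5683, -0.1552, 0.0491]
tool_rot: [0.001, 0.999, 0.046, 0.001]
contact_force: [1.4, -2.5, 8.3]
gripper_width: 0.032
grasp_force: 61.7
```

```bash
python3 - <<'E'
from h import *
s=state();print(s['contact_force'])
f=grab_frame("top");panfit(f,(.5615,-.0891),.092)
c,s_=np.cos(.092),np.sin(.092);go(.5615+.058*s_,-.0891-.058*c,.047,.092)
E
```

```text
[ 1.4044 -2.51    8.3492]
yaw best by long 1.3877787807814457e-17 short 0.020000000000000018
y -74.. [49, 52, 54, 53, 51, 51, 52, 54, 54, 55, 55, 55, 55, 55, 55, 56, 56, 55, 53, 52, 51, 51, 52, 53, 55, 56, 56, 56, 57, 58, 58, 59, 59, 58, 58, 61, 68, 73, 76, 78, 79, 81, 83, 83, 82, 79, 80, 84, 87, 90, 92, 94, 96, 97, 96, 94, 93, 93, 91, 87, 86, 90, 95, 106, 125, 135, 122, 89, 59, 54, 77, 109, 135, 143, 143]
x -100.. [54, 54, 53, 53, 53, 53, 53, 53, 53, 53, 52, 52, 53, 54] ... 72.. [85, 76, 66, 58, 54, 55, 66, 75, 78, 84, 101, 117, 123, 125, 127]
cur [ 0.5683 -0.1552  0.0491] yaw 0.0911 j6 1.09 | twist first -0.009 units; then units x,y,z [-0.007 -0.084  0.021]
```

Request:
apply_moves(targets=[{"translation":[0,-0.03,0],"twist":0,"hand":0},{"translation":[-0.01,-0.04,0],"twist":0,"hand":0},{"translation":[0,-0.02,0],"twist":0,"hand":0},{"translation":[0,0,0],"twist":0,"hand":0},{"translation":[0,0,0],"twist":0,"hand":0}])

```text
time: 27.55
tool_pos: [0.5665, -0.1468, 0.0491]
tool_rot: [0.001, 0.999, 0.045, 0.001]
contact_force: [0.9, -3.1, 6.1]
gripper_width: 0.033
grasp_force: 61.6
```

```bash
python3 - <<'E'
from h import *
c,s_=np.cos(.092),np.sin(.092);go(.5615+.058*s_,-.0891-.058*c,.047,.092)
f=grab_frame("top");panfit(f,(.5615,-.0891),.092)
E
```

```text
cur [ 0.5665 -0.1468  0.0491] yaw 0.091 j6 1.1 | twist first -0.01 units; then units x,y,z [0.003 0.001 0.021]
yaw best by long 1.3877787807814457e-17 short 0.04000000000000002
y -74.. [51, 55, 57, 56, 52, 49, 49, 51, 52, 52, 53, 55, 56, 56, 57, 56, 56, 56, 56, 56, 56, 56, 56, 54, 53, 52, 52, 53, 54, 55, 56, 56, 57, 58, 59, 59, 60, 60, 59, 59, 59, 64, 70, 74, 76, 79, 81, 83, 82, 79, 79, 82, 85, 87, 90, 93, 95, 96, 95, 93, 92, 92, 92, 87, 84, 85, 83, 64, 50, 54, 78, 109, 134, 142, 143]
x -100.. [54, 54, 54, 55, 54, 54, 54, 54, 54, 54, 55, 55, 56, 55] ... 72.. [79, 70, 63, 56, 54, 59, 69, 74, 71, 78, 95, 109, 115, 117, 118]
```

Release, retreat to the right, and check.

Request:
apply_moves(targets=[{"translation":[0,0,0],"twist":0,"hand":0.2},{"translation":[0,0,0],"twist":0,"hand":0.35},{"translation":[0,0,0],"twist":0,"hand":0.35},{"translation":[0,0,-0.15],"twist":0,"hand":0.35},{"translation":[0,0,-0.4],"twist":0,"hand":0.35},{"translation":[0,0.1,-0.45],"twist":0,"hand":0.35},{"translation":[0,0.45,0],"twist":0,"hand":0.4},{"translation":[0,0.45,0],"twist":0,"hand":0.4}])

```text
time: 28.4
tool_pos: [0.5762, -0.2468, 0.1519]
tool_rot: [0.002, 0.999, 0.047, 0.003]
contact_force: [0.4, 1.3, -1.2]
gripper_width: 0.403
grasp_force: 0.0
```

Request:
apply_moves(targets=[{"translation":[0,0.45,0],"twist":0,"hand":0.4},{"translation":[0,0.45,0],"twist":0,"hand":0.4},{"translation":[0,0.45,0],"twist":0,"hand":0.4},{"translation":[0,0,0],"twist":0,"hand":0.4}])

```text
time: 28.8
tool_pos: [0.5864, -0.3855, 0.1487]
tool_rot: [0.001, 0.999, 0.043, 0.0]
contact_force: [0.0, 0.6, 0.6]
gripper_width: 0.401
grasp_force: 0.0
```

```bash
python3 - <<'E'
from h import *
f=grab_frame("top");panfit(f,(.5615,-.0891),.092)
a=cv2.resize(ortho(f,0,.31,.67,-.42,0.0,900),None,fx=1,fy=1)
loc=panprof(f,(.5615,-.0891),.092,.048)(np.arange(.11,-.11,-.0005),np.arange(.085,-.085,-.0005),.092)
loc=cv2.cvtColor(np.clip(loc*1.5,0,255).astype(np.uint8),cv2.COLOR_GRAY2RGB)
im=np.zeros((440,740,3),np.uint8);im[:a.shape[0],:a.shape[1]]=np.clip(a*1.4,0,255);im[:440,390:730]=loc[:440,:340];cv2.imwrite("pics/s2.png",im[:,:,::-1])
for q,z in[("lower_pan_center",.048),("brush_center",.008),("marker_center",.008)]:
    for r in regions_of("top",q)[:3]:print(q,round(r['score'],2),r['pixels'].sum(),rect("top",r['pixels'],z))
go()
E
```

```text
yaw best by long 1.3877787807814457e-17 short 1.3877787807814457e-17
y -74.. [72, 99, 117, 108, 79, 61, 70, 88, 93, 80, 81, 97, 114, 120, 120, 120, 119, 119, 119, 119, 118, 117, 119, 123, 126, 126, 126, 127, 128, 130, 132, 133, 133, 134, 134, 135, 137, 138, 138, 136, 134, 132, 131, 128, 125, 123, 121, 119, 116, 114, 116, 118, 119, 119, 119, 119, 119, 118, 116, 111, 107, 106, 104, 98, 94, 94, 92, 71, 56, 60, 83, 115, 141, 149, 149]
x -100.. [78, 57, 64, 89, 112, 115, 102, 89, 84, 90, 101, 104, 114, 127] ... 72.. [106, 88, 72, 58, 54, 64, 83, 92, 85, 93, 120, 143, 149, 149, 149]
lower_pan_center 0.62 1894 ((452.1455078125, -470.0921325683594), (140.0044708251953, 131.1815185546875), 9.474995613098145)
brush_center 0.41 94 ((364.0061340332031, -158.2918701171875), (47.8912467956543, 13.872678756713867), 82.42362976074219)
cur [ 0.5868 -0.3792  0.1478] yaw 0.0915 j6 0.8 | twist first 0.0 units; then units x,y,z [ 0.  0. -0.]
```

View pics/s2.png

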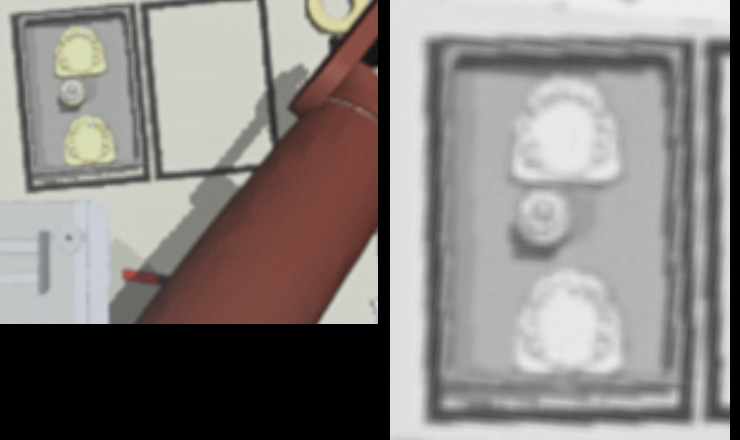

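The loaded pan now sits square in the left frame with its contents upright. The arm hides the brush and marker, so I'll swing it aside and measure them.

Request:
apply_moves(targets=[{"translation":[-0.35,0.2,-0.1],"twist":0,"hand":0.4},{"translation":[-0.4,0.22,-0.2],"twist":0,"hand":0.4},{"translation":[-0.4,0.22,-0.2],"twist":0,"hand":0.4},{"translation":[-0.4,0.22,0],"twist":0,"hand":0.4},{"translation":[-0.4,0.22,0],"twist":0,"hand":0.4},{"translation":[-0.4,0.22,0],"twist":0,"hand":0.4},{"translation":[-0.35,0.22,0],"twist":0,"hand":0.4},{"translation":[0,0,0],"twist":0,"hand":0.4}])

```text
time: 29.8
tool_pos: [0.3288, -0.5573, 0.198]
tool_rot: [0.0, 0.999, 0.044, -0.001]
contact_force: [0.8, -0.1, 0.1]
gripper_width: 0.397
grasp_force: 0.0
```

```bash
python3 - <<'E'
from h import *
f=grab_frame("top");a=ortho(f,0.006,.30,.58,-.58,-.10,1600);cv2.imwrite("pics/b1.png",np.clip(a*1.4,0,255)[:,:,::-1])
for q,z in[("lower_pan_center",.048),("brush_center",.006),("marker_center",.008)]:
    for r in regions_of("top",q)[:3]:print(q,round(r['score'],2),r['pixels'].sum(),rect("top",r['pixels'],z))
panfit(f,(.465,-.471),.165)
go()
E
```

```text
lower_pan_center 0.96 3457 ((469.00531005859375, -467.733642578125), (172.7339324951172, 133.7855987548828), 9.748078346252441)
brush_center 0.55 173 ((375.9554443359375, -279.2253723144531), (106.7665786743164, 18.186246871948242), 88.58185577392578)
marker_center 0.51 270 ((355.05059814453125, -198.53997802734375), (128.798583984375, 19.23690414428711), 79.24166870117188)
yaw best by long 1.3877787807814457e-17 short 1.3877787807814457e-17
y -74.. [137, 137, 137, 137, 137, 134, 122, 102, 72, 40, 22, 21, 24, 32, 48, 66, 85, 100, 105, 106, 105, 105, 105, 105, 105, 105, 105, 105, 105, 105, 105, 105, 105, 105, 105, 105, 105, 105, 105, 105, 106, 106, 106, 106, 106, 106, 106, 106, 106, 106, 106, 107, 107, 107, 107, 107, 107, 107, 107, 107, 107, 107, 105, 101, 98, 92, 70, 44, 29, 31, 47, 68, 79, 88, 105]
x -100.. [117, 119, 121, 123, 125, 127, 129, 128, 115, 96, 88, 71, 63, 79] ... 72.. [104, 103, 99, 87, 68, 57, 67, 89, 109, 124, 136, 142, 142, 142, 142]
cur [ 0.3329 -0.5548  0.1977] yaw 0.0927 j6 0.33 | twist first 0.0 units; then units x,y,z [ 0.  0. -0.][ WARN:0@1.551] global loadsave.cpp:1063 imwrite_ Unsupported depth image for selected encoder is fallbacked to CV_8U.
```

View pics/b1.png

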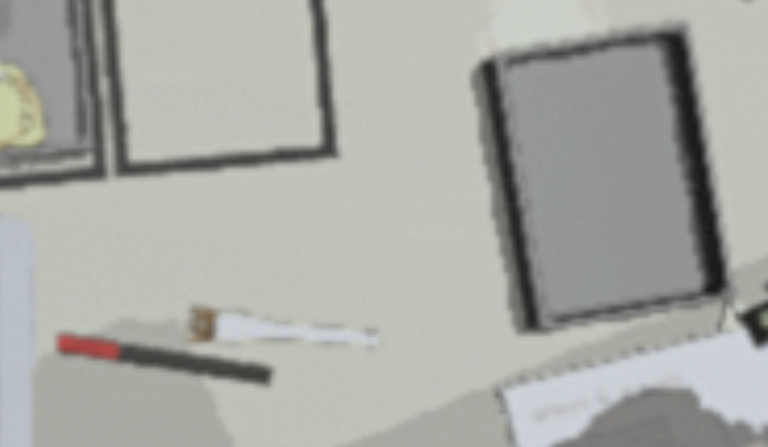

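Lower pan is unmoved, centre about (0.465, -0.471). The brush runs from px (188,325) to (379,338) with its bristles on the left, and the marker from (57,343) to (271,377). I'll take the marker first, since the fingers need room next to the brush.

Request:
apply_moves(targets=[{"translation":[0,0,0],"twist":-1,"hand":0.3},{"translation":[0,0,0],"twist":-1,"hand":0.3},{"translation":[0,0,0],"twist":-1,"hand":0.3},{"translation":[0,0,0],"twist":-1,"hand":0.3},{"translation":[0,0,0],"twist":-1,"hand":0.3},{"translation":[0,0,0],"twist":-1,"hand":0.3},{"translation":[0,0,0],"twist":-1,"hand":0.3},{"translation":[0,0,0],"twist":-1,"hand":0.3}])

```text
time: 30.8
tool_pos: [0.3335, -0.5547, 0.1976]
tool_rot: [-0.0, 0.901, 0.434, 0.0]
contact_force: [-0.3, 0.3, 0.2]
gripper_width: 0.3
grasp_force: 0.0
```

Request:
apply_moves(targets=[{"translation":[0,0,0],"twist":-1,"hand":0.3},{"translation":[0,0,0],"twist":-1,"hand":0.3},{"translation":[0,0,0],"twist":-1,"hand":0.3},{"translation":[0,0,0],"twist":-1,"hand":0.3},{"translation":[0,0,0],"twist":-1,"hand":0.3},{"translation":[0,0,0],"twist":-0.2,"hand":0.3},{"translation":[0,0,0],"twist":0,"hand":0.3}])

```text
time: 31.5
tool_pos: [0.3328, -0.5552, 0.1975]
tool_rot: [-0.0, 0.761, 0.649, 0.0]
contact_force: [0.9, -0.2, 0.1]
gripper_width: 0.3
grasp_force: 0.0
```

```bash
python3 -c "
from h import *
go(.3562,-.1945,.0215,1.413)"
```

```text
cur [ 0.3328 -0.5552  0.1975] yaw 1.4113 j6 -0.99 | twist first -0.017 units; then units x,y,z [ 3.599 -0.336  1.76 ]
```

Request:
apply_moves(targets=[{"translation":[0.45,-0.04,0],"twist":0,"hand":0.3},{"translation":[0.45,-0.04,0],"twist":0,"hand":0.3},{"translation":[0.45,-0.04,0],"twist":0,"hand":0.3},{"translation":[0.45,-0.04,0],"twist":0,"hand":0.3},{"translation":[0.45,-0.04,0],"twist":0,"hand":0.3},{"translation":[0.45,-0.04,0],"twist":0,"hand":0.3},{"translation":[0.45,-0.05,0],"twist":0,"hand":0.3},{"translation":[0.45,-0.05,0],"twist":0,"hand":0.3}])

```text
time: 32.3
tool_pos: [0.3554, -0.1933, 0.1977]
tool_rot: [0.0, 0.762, 0.648, 0.0]
contact_force: [1.2, 0.6, 0.4]
gripper_width: 0.298
grasp_force: 0.0
```

Request:
apply_moves(targets=[{"translation":[0,0,0.2],"twist":0,"hand":0.3},{"translation":[0,0,0.4],"twist":0,"hand":0.3},{"translation":[0,0,0.4],"twist":0,"hand":0.3},{"translation":[0,0,0.3],"twist":0,"hand":0.3},{"translation":[0,0,0],"twist":0,"hand":0.3},{"translation":[0,0,0],"twist":0,"hand":0.3}])

```text
time: 32.9
tool_pos: [0.3556, -0.1951, 0.068]
tool_rot: [-0.0, 0.761, 0.648, -0.0]
contact_force: [0.2, 0.1, 0.8]
gripper_width: 0.306
grasp_force: 0.0
```

```bash
python3 -c "
from h import *
grab_frame('scene')
for r in recognise('scene','marker_center')[:3]:print(r)
go(.3562,-.1945,.0215,1.413)"
```

```text
{'point': [0.5504, -0.2523, 0.0024], 'score': 0.33}
cur [ 0.3569 -0.1963  0.0699] yaw 1.4106 j6 -0.53 | twist first -0.024 units; then units x,y,z [ 0.017 -0.01   0.484]
```

Request:
apply_moves(targets=[{"translation":[0.01,-0.01,0.2],"twist":0,"hand":0.3},{"translation":[0,0,0.16],"twist":0,"hand":0.3},{"translation":[0,0,0.09],"twist":0,"hand":0.3},{"translation":[0,0,0.03],"twist":0,"hand":0.3},{"translation":[0,0,0],"twist":0,"hand":0.3}])

```text
time: 33.5
tool_pos: [0.3557, -0.195, 0.0219]
tool_rot: [0.0, 0.761, 0.648, 0.0]
contact_force: [-2.8, 3.0, 7.9]
gripper_width: 0.299
grasp_force: 3.6
```

Request:
apply_moves(targets=[{"translation":[0,0,0],"twist":0,"hand":0.2},{"translation":[0,0,0],"twist":0,"hand":0.15},{"translation":[0,0,0],"twist":0,"hand":0.1},{"translation":[0,0,0],"twist":0,"hand":0},{"translation":[0,0,0],"twist":0,"hand":0},{"translation":[0,0,0],"twist":0,"hand":0}])

```text
time: 34.1
tool_pos: [0.3562, -0.1957, 0.0225]
tool_rot: [0.002, 0.761, 0.648, -0.0]
contact_force: [-3.4, 0.7, 7.7]
gripper_width: 0.083
grasp_force: 61.6
```

Request:
apply_moves(targets=[{"translation":[0,0,-0.1],"twist":0,"hand":0},{"translation":[0,0,-0.3],"twist":0,"hand":0},{"translation":[0,0,-0.4],"twist":0,"hand":0},{"translation":[0,0,-0.4],"twist":0,"hand":0},{"translation":[0,0,0],"twist":0,"hand":0}])

```text
time: 34.6
tool_pos: [0.3583, -0.1971, 0.1479]
tool_rot: [0.007, 0.761, 0.648, 0.001]
contact_force: [-0.2, -0.5, 1.3]
gripper_width: 0.081
grasp_force: 59.4
```

```bash
python3 - <<'E'
from h import *
s=state();print(s['gripper_width'],s['grasp_force'],s['contact_force'])
f=grab_frame("top");g=grab_frame("scene")
a=cv2.resize(f[200:310,280:400],None,fx=3,fy=3);b=cv2.resize(g[130:240,300:430],None,fx=3,fy=3)
cv2.imwrite("pics/k1.png",np.hstack([a,b])[:,:,::-1])
go(.465,-.47,.14,.165)
E
```

```text
0.08121490471470988 59.35459613800049 [-0.1905 -0.5352  1.2661]
cur [ 0.3557 -0.195   0.142 ] yaw 1.4108 j6 -0.53 | twist first 12.458 units; then units x,y,z [0.627 2.892 0.02 ]
```

View pics/k1.png

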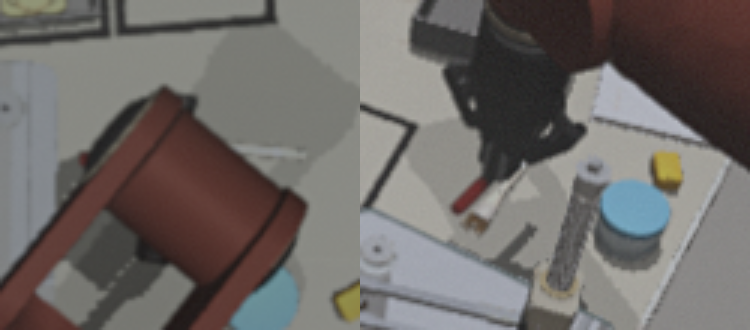

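The scene crop shows the marker held level, with its red end at (470,195). The brush is undisturbed at (480,220). I'll turn and carry it to the lower pan.

Request:
apply_moves(targets=[{"translation":[0,0,-0.1],"twist":0.6,"hand":0},{"translation":[0,0,0],"twist":1,"hand":0},{"translation":[0,0,0],"twist":1,"hand":0},{"translation":[0,0,0],"twist":1,"hand":0},{"translation":[0,0,0],"twist":1,"hand":0},{"translation":[0,0,0],"twist":1,"hand":0},{"translation":[0,0,0],"twist":1,"hand":0},{"translation":[0,0,0],"twist":1,"hand":0}])

```text
time: 35.5
tool_pos: [0.3538, -0.1935, 0.1478]
tool_rot: [-0.001, 0.948, 0.318, -0.001]
contact_force: [-0.0, -1.6, -0.2]
gripper_width: 0.083
grasp_force: 59.4
```

Request:
apply_moves(targets=[{"translation":[0,0,0],"twist":1,"hand":0},{"translation":[0,0,0],"twist":1,"hand":0},{"translation":[0,0,0],"twist":1,"hand":0},{"translation":[0,0,0],"twist":1,"hand":0},{"translation":[0,0,0],"twist":0.86,"hand":0},{"translation":[0,0,0],"twist":0,"hand":0}])

```text
time: 36.1
tool_pos: [0.3538, -0.1935, 0.148]
tool_rot: [-0.001, 0.997, 0.082, -0.001]
contact_force: [0.5, -0.5, -0.2]
gripper_width: 0.086
grasp_force: 59.4
```

```bash
python3 -c "
from h import *
go(.476,-.4945,.034,.165)"
```

```text
cur [ 0.3538 -0.1935  0.148 ] yaw 0.1649 j6 0.72 | twist first -0.001 units; then units x,y,z [0.711 3.17  1.14 ]
```

Request:
apply_moves(targets=[{"translation":[0.1,0.4,0],"twist":0,"hand":0},{"translation":[0.1,0.46,0],"twist":0,"hand":0},{"translation":[0.1,0.46,0],"twist":0,"hand":0},{"translation":[0.1,0.46,0],"twist":0,"hand":0},{"translation":[0.1,0.46,0],"twist":0,"hand":0},{"translation":[0.1,0.46,0],"twist":0,"hand":0},{"translation":[0.11,0.46,0],"twist":0,"hand":0},{"translation":[0,0,0],"twist":0,"hand":0}])

```text
time: 36.9
tool_pos: [0.4768, -0.4981, 0.1462]
tool_rot: [-0.001, 0.997, 0.082, -0.001]
contact_force: [-1.1, 0.6, 0.3]
gripper_width: 0.085
grasp_force: 59.4
```

Request:
apply_moves(targets=[{"translation":[0,0,0.2],"twist":0,"hand":0},{"translation":[0,0,0.35],"twist":0,"hand":0},{"translation":[0,0,0.2],"twist":0,"hand":0},{"translation":[0,0,0],"twist":0,"hand":0},{"translation":[0,0,0],"twist":0,"hand":0}])

```text
time: 37.4
tool_pos: [0.4762, -0.4935, 0.074]
tool_rot: [-0.001, 0.997, 0.083, -0.0]
contact_force: [0.4, -0.3, -0.6]
gripper_width: 0.083
grasp_force: 59.4
```

```bash
python3 -c "
from h import *
go(.476,-.4945,.034,.165)"
```

```text
cur [ 0.4762 -0.4935  0.074 ] yaw 0.1659 j6 0.49 | twist first 0.009 units; then units x,y,z [-0.004  0.009  0.4  ]
```

Request:
apply_moves(targets=[{"translation":[0,0,0.2],"twist":0,"hand":0},{"translation":[0,0,0.12],"twist":0,"hand":0},{"translation":[0,0,0.05],"twist":0,"hand":0},{"translation":[0,0,0.02],"twist":0,"hand":0},{"translation":[0,0,0],"twist":0,"hand":0}])

```text
time: 37.9
tool_pos: [0.4767, -0.4944, 0.0361]
tool_rot: [0.0, 0.997, 0.082, 0.0]
contact_force: [0.5, -0.3, -0.0]
gripper_width: 0.083
grasp_force: 59.4
```

Request:
apply_moves(targets=[{"translation":[0,0,0.02],"twist":0,"hand":0},{"translation":[0,0,0],"twist":0,"hand":0},{"translation":[0,0,0],"twist":0,"hand":0.1},{"translation":[0,0,0],"twist":0,"hand":0.2},{"translation":[0,0,0],"twist":0,"hand":0.25},{"translation":[0,0,-0.2],"twist":0,"hand":0.25},{"translation":[0,0,-0.4],"twist":0,"hand":0.25},{"translation":[0,0,-0.45],"twist":0,"hand":0.25}])

```text
time: 38.7
tool_pos: [0.4756, -0.4931, 0.1376]
tool_rot: [-0.002, 0.997, 0.082, -0.001]
contact_force: [0.3, -0.6, 0.2]
gripper_width: 0.256
grasp_force: 0.0
```

Request:
apply_moves(targets=[{"translation":[0,0,0],"twist":-1,"hand":0.3},{"translation":[0,0,0],"twist":-1,"hand":0.3},{"translation":[0,0,0],"twist":-1,"hand":0.3},{"translation":[0,0,0],"twist":-1,"hand":0.3},{"translation":[0,0,0],"twist":-1,"hand":0.3},{"translation":[0,0,0],"twist":-1,"hand":0.3},{"translation":[0,0,0],"twist":-1,"hand":0.3},{"translation":[0,0,0],"twist":-1,"hand":0.3}])

```text
time: 39.5
tool_pos: [0.4765, -0.4942, 0.1386]
tool_rot: [0.0, 0.885, 0.466, 0.0]
contact_force: [0.3, -0.2, 0.2]
gripper_width: 0.303
grasp_force: 0.0
```

Request:
apply_moves(targets=[{"translation":[0,0,0],"twist":-1,"hand":0.3},{"translation":[0,0,0],"twist":-1,"hand":0.3},{"translation":[0,0,0],"twist":-1,"hand":0.3},{"translation":[0,0,0],"twist":-1,"hand":0.3},{"translation":[0,0,0],"twist":-1,"hand":0.3},{"translation":[0,0,0],"twist":-0.4,"hand":0.3},{"translation":[0,0,0],"twist":0,"hand":0.3}])

```text
time: 40.2
tool_pos: [0.4765, -0.4943, 0.1387]
tool_rot: [0.0, 0.73, 0.683, -0.0]
contact_force: [0.3, 0.3, -1.1]
gripper_width: 0.3
grasp_force: 0.0
```

```bash
python3 - <<'E'
from h import *
f=grab_frame("top")
for q,z in[("brush_center",.006),("marker_center",.02)]:
    for r in regions_of("top",q)[:3]:print(q,round(r['score'],2),r['pixels'].sum(),rect("top",r['pixels'],z))
o=ortho(f,.006,.33,.41,-.36,-.19,1000).astype(int)
# bright handle / brown bristles columns
b=o.min(2);med=np.median(o,axis=(0,1));print(med)
d=np.abs(o-med).max(2)
for c in range(10,170,12):
    r=np.nonzero(d[:,c]>18)[0];print('y',round(-.19-c/1000,3),'x',(.41-r/1000).round(3)[[0,-1]] if len(r) else None,len(r))
go(.3737,-.280,.024,1.504)
E
```

```text
brush_center 0.3 391 ((513.4404296875, -100.29468536376953), (54.83555603027344, 52.08888626098633), 0.5339466333389282)
marker_center 0.64 63 ((509.8124084472656, -488.7332458496094), (52.26068115234375, 8.661105155944824), 6.00604772567749)
[130. 131. 125.]
y -0.2 x None 0
y -0.212 x None 0
y -0.224 x [0.388 0.366] 23
y -0.236 x None 0
y -0.248 x [0.383 0.368] 16
y -0.26 x [0.382 0.369] 14
y -0.272 x [0.377 0.332] 13
y -0.284 x [0.377 0.332] 22
y -0.296 x [0.375 0.332] 33
y -0.308 x [0.377 0.332] 39
y -0.32 x [0.386 0.332] 55
y -0.332 x [0.398 0.332] 67
y -0.344 x [0.407 0.332] 76
y -0.356 x [0.41  0.332] 72
cur [ 0.4765 -0.4943  0.1386] yaw 1.504 j6 -0.85 | twist first 0.0 units; then units x,y,z [ 2.069 -1.169  1.146]
```

Request:
apply_moves(targets=[{"translation":[0.34,-0.19,0],"twist":0,"hand":0.3},{"translation":[0.35,-0.2,0],"twist":0,"hand":0.3},{"translation":[0.35,-0.2,0],"twist":0,"hand":0.3},{"translation":[0.35,-0.2,0],"twist":0,"hand":0.3},{"translation":[0.34,-0.19,0],"twist":0,"hand":0.3},{"translation":[0.34,-0.19,0],"twist":0,"hand":0.3},{"translation":[0,0,0.3],"twist":0,"hand":0.3},{"translation":[0,0,0.3],"twist":0,"hand":0.3}])

```text
time: 41.15
tool_pos: [0.3742, -0.2801, 0.0801]
tool_rot: [0.003, 0.73, 0.684, 0.0]
contact_force: [0.9, -1.2, -0.6]
gripper_width: 0.304
grasp_force: 0.0
```

Request:
apply_moves(targets=[{"translation":[0,0,0],"twist":0,"hand":0.3},{"translation":[0,0,0],"twist":0,"hand":0.3},{"translation":[0,0,0],"twist":0,"hand":0.3}])

```text
time: 41.45
tool_pos: [0.3744, -0.2811, 0.0803]
tool_rot: [0.001, 0.73, 0.683, 0.0]
contact_force: [-0.3, -0.3, 0.6]
gripper_width: 0.298
grasp_force: 0.0
```

```bash
python3 -c "
from h import *
go(.3735,-.280,.0225,1.504)"
```

```text
cur [ 0.3744 -0.2811  0.0803] yaw 1.5045 j6 -0.74 | twist first 0.005 units; then units x,y,z [ 0.01  -0.01   0.578]
```

Request:
apply_moves(targets=[{"translation":[0.01,-0.01,0.25],"twist":0,"hand":0.3},{"translation":[0,0,0.18],"twist":0,"hand":0.3},{"translation":[0,0,0.1],"twist":0,"hand":0.3},{"translation":[0,0,0.04],"twist":0,"hand":0.3},{"translation":[0,0,0],"twist":0,"hand":0.3},{"translation":[0,0,0],"twist":0,"hand":0.2},{"translation":[0,0,0],"twist":0,"hand":0.1},{"translation":[0,0,0],"twist":0,"hand":0}])

```text
time: 42.25
tool_pos: [0.3731, -0.2795, 0.0226]
tool_rot: [0.001, 0.73, 0.683, 0.0]
contact_force: [-0.8, 0.4, 4.7]
gripper_width: 0.068
grasp_force: 59.8
```

Request:
apply_moves(targets=[{"translation":[0,0,0],"twist":0,"hand":0},{"translation":[0,0,0],"twist":0,"hand":0},{"translation":[0,0,0],"twist":0,"hand":0}])

```text
time: 42.55
tool_pos: [0.3732, -0.2795, 0.0226]
tool_rot: [0.001, 0.73, 0.683, 0.0]
contact_force: [-0.9, 1.1, 5.9]
gripper_width: 0.065
grasp_force: 60.0
```

Request:
apply_moves(targets=[{"translation":[0,0,-0.1],"twist":0,"hand":0},{"translation":[0,0,-0.3],"twist":0,"hand":0},{"translation":[0,0,-0.4],"twist":0.5,"hand":0},{"translation":[0,0,-0.45],"twist":1,"hand":0},{"translation":[0,0,0],"twist":1,"hand":0},{"translation":[0,0,0],"twist":1,"hand":0},{"translation":[0,0,0],"twist":1,"hand":0},{"translation":[0,0,0],"twist":1,"hand":0}])

```text
time: 43.35
tool_pos: [0.3723, -0.2787, 0.1468]
tool_rot: [-0.0, 0.889, 0.458, -0.0]
contact_force: [-0.3, -0.5, 0.0]
gripper_width: 0.068
grasp_force: 59.3
```

Request:
apply_moves(targets=[{"translation":[0,0,0],"twist":1,"hand":0},{"translation":[0,0,0],"twist":1,"hand":0},{"translation":[0,0,0],"twist":1,"hand":0},{"translation":[0,0,0],"twist":1,"hand":0},{"translation":[0,0,0],"twist":1,"hand":0},{"translation":[0,0,0],"twist":1,"hand":0},{"translation":[0,0,0],"twist":1,"hand":0},{"translation":[0,0,0],"twist":0.9,"hand":0}])

```text
time: 44.15
tool_pos: [0.3723, -0.2786, 0.1467]
tool_rot: [-0.0, 0.997, 0.08, -0.0]
contact_force: [-0.9, 0.2, 0.2]
gripper_width: 0.069
grasp_force: 59.3
```

Request:
apply_moves(targets=[{"translation":[0,0,0],"twist":0,"hand":0}])

```text
time: 44.25
tool_pos: [0.3723, -0.2787, 0.1467]
tool_rot: [-0.0, 0.997, 0.082, -0.0]
contact_force: [0.1, 0.5, -0.7]
gripper_width: 0.066
grasp_force: 59.3
```

```bash
python3 -c "
from h import *
print(state()['gripper_width'],state()['grasp_force'])
go(.4594,-.4493,.036,.165)"
```

```text
0.06559803261347844 59.29581105709076
cur [ 0.3723 -0.2787  0.1467] yaw 0.165 j6 0.6 | twist first -0.0 units; then units x,y,z [0.579 1.826 1.107]
```

Request:
apply_moves(targets=[{"translation":[0.14,0.45,0],"twist":0,"hand":0},{"translation":[0.14,0.46,0],"twist":0,"hand":0},{"translation":[0.15,0.46,0],"twist":0,"hand":0},{"translation":[0.15,0.46,0],"twist":0,"hand":0},{"translation":[0,0,0],"twist":0,"hand":0},{"translation":[0,0,0.35],"twist":0,"hand":0},{"translation":[0,0,0.35],"twist":0,"hand":0},{"translation":[0,0,0],"twist":0,"hand":0}])

```text
time: 45.05
tool_pos: [0.4567, -0.446, 0.0704]
tool_rot: [-0.005, 0.997, 0.083, -0.003]
contact_force: [0.2, 0.9, -0.5]
gripper_width: 0.065
grasp_force: 59.3
```

Request:
apply_moves(targets=[{"translation":[0,0,0],"twist":0,"hand":0},{"translation":[0,0,0],"twist":0,"hand":0}])

```text
time: 45.25
tool_pos: [0.4606, -0.4508, 0.0793]
tool_rot: [0.002, 0.997, 0.083, 0.001]
contact_force: [0.2, 0.3, -0.3]
gripper_width: 0.069
grasp_force: 59.3
```

```bash
python3 -c "
from h import *
go(.4594,-.4493,.036,.165)"
```

```text
cur [ 0.4606 -0.4508  0.0793] yaw 0.1656 j6 0.52 | twist first 0.006 units; then units x,y,z [-0.01  -0.017  0.433]
```

Request:
apply_moves(targets=[{"translation":[-0.01,-0.01,0.2],"twist":0,"hand":0},{"translation":[0,0,0.12],"twist":0,"hand":0},{"translation":[0,0,0.06],"twist":0,"hand":0},{"translation":[0,0,0.03],"twist":0,"hand":0},{"translation":[0,0,0.02],"twist":0,"hand":0},{"translation":[0,0,0],"twist":0,"hand":0}])

```text
time: 45.85
tool_pos: [0.4588, -0.4493, 0.0339]
tool_rot: [0.0, 0.997, 0.082, 0.0]
contact_force: [-0.5, -0.0, 0.2]
gripper_width: 0.067
grasp_force: 59.3
```

Request:
apply_moves(targets=[{"translation":[0,0,0],"twist":0,"hand":0.1},{"translation":[0,0,0],"twist":0,"hand":0.2},{"translation":[0,0,0],"twist":0,"hand":0.22},{"translation":[0,0,-0.2],"twist":0,"hand":0.22},{"translation":[0,0,-0.4],"twist":0,"hand":0.22},{"translation":[0,0,-0.45],"twist":0,"hand":0.22},{"translation":[-0.3,0,-0.3],"twist":0,"hand":0.22},{"translation":[-0.4,0,0],"twist":0,"hand":0.22}])

```text
time: 46.65
tool_pos: [0.392, -0.4635, 0.176]
tool_rot: [0.005, 0.996, 0.084, 0.003]
contact_force: [-0.2, -0.4, 0.5]
gripper_width: 0.218
grasp_force: 0.0
```

Request:
apply_moves(targets=[{"translation":[-0.4,0.2,0],"twist":0,"hand":0.22},{"translation":[-0.4,0.4,0],"twist":0,"hand":0.22},{"translation":[-0.3,0.4,0],"twist":0,"hand":0.22},{"translation":[-0.2,0.4,0],"twist":0,"hand":0.22},{"translation":[0,0,0],"twist":0,"hand":0.22},{"translation":[0,0,0],"twist":0,"hand":0.22}])

```text
time: 47.25
tool_pos: [0.2874, -0.6153, 0.1682]
tool_rot: [-0.0, 0.997, 0.082, 0.0]
contact_force: [0.2, 0.3, -0.3]
gripper_width: 0.219
grasp_force: 0.0
```

```bash
python3 - <<'E'
from h import *
f=grab_frame("top");a=ortho(f,0.02,.34,.68,-.57,-.0,1400);cv2.imwrite("pics/z1.png",np.clip(a*1.4,0,255).astype(np.uint8)[:,:,::-1])
print(state()['time'],state()['contact_force'])
E
```

```text
47.3 [-0.1947 -0.4269  0.5568]
```

View pics/z1.png

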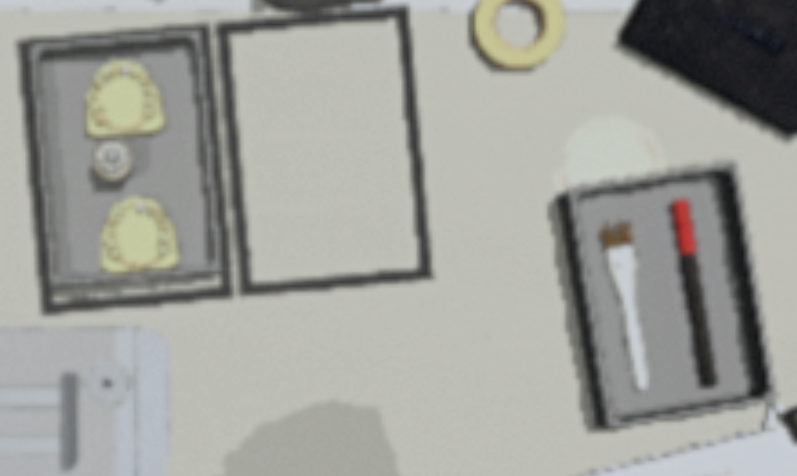

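The loaded pan is square in the left frame around (125,170), and its three items are upright. The brush at (625,305) and the marker at (695,292) lie flat in the other pan, and the arm is clear of everything.

```bash
python3 -c "
from plant import *
print(job_done())"
```

```text
the job is handed in; nothing more can be done
None
```

The job is done and handed in at about 47 s: both arch models and the dropper stand upright in the pan, which was slid square into the left frame, and the brush and marker lie flat in the other pan, which stayed where it was.

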